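# Lay the washed bar tools in the drying tray under its lamp

## Robot

A 6-joint arm with a two-finger parallel gripper is mounted at the origin on the work surface. World frame = base frame: x ahead of the robot, y to its left, z up, the work surface at z = 0. Lengths are in mm, angles in rad, forces in N, time in s.
With the tool pointing down it reaches from about 350 to 975 mm from the base axis. Payload 7.1 kg.
Tool frame: the origin (TCP) lies midway between the tips of the shut fingers; the grasp point (between the pads) lies 19 mm behind it; z points along the fingers, y is the line along which they close (so a half turn about z gives the same grasp; the last joint's range is limited). The gripper opens to 88 mm and grips with 3 to 60 N. Pads are 20 mm wide; open, the fingers measure 115 mm over their backs; the gripper's body (75 mm by 178 mm) begins 61 mm behind the grasp point.
Start: joints at [1.181, 0.423, 1.63, -0, 1.089, -0.019], TCP at [226.443, 582.519, 222.675] pointing down, gripper open.
Joint ranges: [-3, 3], [-0.9, 2.11], [0.09, 2.58], [-1.31, 4.45], [0.11, 2.69], [-2.54, 2.54]. Speed limits (rad/s): [2.39, 2.39, 3.01, 3.14, 3.14, 3.14].

## Interface

Orientations are given as a rotation vector (axis times angle).
In Python, from workcell import ctrl gives the robot as it stands. The module is installed in compiled form; this text tells all that it offers.
- The arm moves only by the tool servo_tool, never from a script. Its argument "increments" is a list of rows, each a list of 7 numbers: the shift along the world's x, y, z in cm, then the turn, a rotation vector about the world's x, y, z in degrees, then the opening, from -1 (shut) to 1 (fully open). A call has 1 to 20 rows; each row is the pose to reach, as a shift and turn from the pose commanded when the call began; what a row does not reach only later rows make up. A row lasts 1/12 s, in which the tool goes at most 41.7 mm and 7.16 degrees, less where a joint would pass 70% of its speed; a pose out of reach is approached as far as the arm can. A call with a gripper value outside its range is refused whole. The fingers move at their own pace and stop on an object; the grip force is fixed at half the most. Time passes only in rows, so rows that repeat a pose let the fingers close. It gives the time, the measured TCP pose, the force, the opening and the grip force at its end, in the units of the state.
- ctrl.get_obs(): the state, without advancing time (a new reading comes with each control period).
- ctrl.get_image(name): name is "scene" or "side" or "wrist"; returns a dict with "image" (420x560x3 uint8, red, green, blue), "fx", "fy", "cx", "cy" (pixels), "extrinsics" (4x4, takes a point from camera to world coordinates); the wrist camera has in their place "tool_from_camera" (4x4, takes a point from camera to tool coordinates, whose origin is the TCP and whose axes are the flange's). Camera axes: x right, y up, looking along -z (the intrinsics and any distortion apply to the point x, -y, -z); pixel columns grow to the right and rows downward; lengths in mm; the calibration is good to about 2 mm. A picture is of the moment at which its call begins: read the wrist's pose just before it. There is no depth.
- ctrl.close_job(): hands the job in; it is judged then, once.
The state is a dict: "t": time; "qpos": joint angles; "qvel": joint speeds; "joint_torque": joint torques, N m; "ee_pos": TCP position; "orientation": TCP orientation; "ft_force": force on the tool from outside, world axes, zero at the start; "moment": the same for the moment, N m; "width": finger opening in mm; "grasp_force": force on a finger pad.
Only numpy, scipy, OpenCV 4.12 (cv2) and the standard library are available. Lean on these libraries where they do the work, as an engineer would, in place of code of your own. Each camera call takes 0.05 s, during which the arm holds its last target. There are 200 camera calls.

## Task

Fold the lamp up to upright, clear of the drying tray, and then lay every washed tool that is there flat in its own compartment, one to each: spatulas in the wide long ones and brushes in the narrow long ones, with blades and bristles pointing to the lamp, and bottle openers in the short crosswise ones, either way round. When all are in, lean the lamp back over the tray to 45 degrees from upright and let go of it, with all the tools still lying in place; do not knock over the cups, the sugar jar or the blue bottle.

Things in the scene. Friction and masses are not known exactly. Their poses are not given: they have to be found in the camera images.
- tray: Fixed drying tray, grey floor, white ribs, 174 mm along its x (x points away from the robot, to the lamp) by 332 mm along y; origin under its centre. Floor 4 mm thick; walls and ribs 10 mm above it, 5 to 6 mm thick. Along x lie four long compartments: wide, narrow, wide, narrow from the -y end. At the +y end lie two short ones along y. The ribs and the -y wall are open in their middle 60 mm for fingers.
- slot_spat1 (a point): Centre, on the floor (4 mm above the table), of a wide long compartment for one spatula: 162 mm along the tray's x, 50 mm along its y. Axes as the tray's.
- slot_spat2 (a point): Centre, on the floor (4 mm above the table), of a wide long compartment for one spatula: 162 mm along the tray's x, 50 mm along its y. Axes as the tray's.
- slot_brush1 (a point): Centre, on the floor (4 mm above the table), of a narrow long compartment for one brush: 162 mm along the tray's x, 34 mm along its y. Axes as the tray's.
- slot_brush2 (a point): Centre, on the floor (4 mm above the table), of a narrow long compartment for one brush: 162 mm along the tray's x, 34 mm along its y. Axes as the tray's.
- slot_open1 (a point): Centre, on the floor (4 mm above the table), of the short crosswise compartment nearer the lamp side (+x), for one opener: 128 mm along the tray's y, 38 mm along its x. Axes as the tray's.
- slot_open2 (a point): Centre, on the floor (4 mm above the table), of the short crosswise compartment nearer the robot side (-x), for one opener: 128 mm along the tray's y, 38 mm along its x. Axes as the tray's.
- lamp_arm (a joint): Tilt of the lamp's arm in rad: 0 is upright, growing as it leans over the tray (towards the tray's -x), 1.57 would be level; stops at -0.1 and 1.45. It starts leaning low over the tray. A friction hinge (about 0.7 N m, so 3 to 6 N at the grip bar) keeps it where it is left.
- lamp_hinge (a point): Point on the lamp's hinge axis, 60 mm above the table, on the fixed grey base (50 x 100 mm) behind the tray's +x wall. The hinge axis lies along this point's y, level and parallel to the tray's y; point axes as the tray's.
- lamp_grip (a point): Middle of the lamp's dark round grip bar, 12 mm thick, parallel to the hinge axis, 205 mm from it at the arm's end; 72 mm clear between its side rods. The white lamp tube (36 mm thick, 110 mm long) lies 130 mm from the hinge, 51 mm clear of the bar. Pinch the bar from above, fingers closing along the tray's x, and lead it round the arc; it turns in a light grip (20 N).
- spatula1: Flat spatula, 150 mm long, 60 g: wooden handle 14 mm wide and 10 mm thick (100 mm long), then a white blade 40 mm wide, 54 mm long, 8 mm thick. Origin at mid-length, on the handle, mid-thickness (5 mm above what it lies on); x points to the blade, z up. Grip across the handle at the origin. May be absent. The two spatulas are alike.
- spatula2: Flat spatula, 150 mm long, 60 g: wooden handle 14 mm wide and 10 mm thick (100 mm long), then a white blade 40 mm wide, 54 mm long, 8 mm thick. Origin at mid-length, on the handle, mid-thickness (5 mm above what it lies on); x points to the blade, z up. Grip across the handle at the origin. May be absent. The two spatulas are alike.
- brush1: Flat brush, 150 mm long, 60 g: wooden handle 14 mm wide and 10 mm thick (95 mm long), then a steel ferrule 24 mm wide and a stiff bristle block 26 mm wide, 8 mm thick. Origin at mid-length, on the handle, mid-thickness (5 mm above what it lies on); x points to the bristles, z up. Grip across the handle at the origin. May be absent. The two brushes are alike.
- brush2: Flat brush, 150 mm long, 60 g: wooden handle 14 mm wide and 10 mm thick (95 mm long), then a steel ferrule 24 mm wide and a stiff bristle block 26 mm wide, 8 mm thick. Origin at mid-length, on the handle, mid-thickness (5 mm above what it lies on); x points to the bristles, z up. Grip across the handle at the origin. May be absent. The two brushes are alike.
- opener1: Loose flat dark steel bottle opener (bar blade), 116 x 28 x 6 mm, 80 g, lying flat. Origin at its centre, halfway through the thickness (3 mm above what it lies on); x along its length, z up. Grip across the 28 mm width. May be absent. The two openers are alike and may lie either way round or up.
- opener2: Loose flat dark steel bottle opener (bar blade), 116 x 28 x 6 mm, 80 g, lying flat. Origin at its centre, halfway through the thickness (3 mm above what it lies on); x along its length, z up. Grip across the 28 mm width. May be absent. The two openers are alike and may lie either way round or up.
- spatula1_tip (a point): End of the blade of spatula1, 75 mm from its origin along its x.
- spatula2_tip (a point): End of the blade of spatula2, 75 mm from its origin along its x.
- brush1_tip (a point): End of the bristles of brush1, 75 mm from its origin along its x.
- brush2_tip (a point): End of the bristles of brush2, 75 mm from its origin along its x.
- cup_stack: Stack of paper cups, 168 mm tall, 76 mm wide, bystander; origin at its underside.
- cup: Single open paper cup, 85 mm tall, 76 mm wide, bystander; origin at its underside.
- sugar_jar: Glass sugar jar, 100 mm tall, 72 mm wide, bystander; origin at its underside.
- spray: Blue plastic bottle, 190 mm tall, 64 mm wide, bystander; origin at its underside.
Not all that is in view belongs to the job. Leave any green or pink look-alike of the opener2 alone.

How it is judged (in metres and radians):
On the way, in this order (a step that is already met when the one before it is completed fails the run):
1. the lamp is folded up to upright (within about 11 degrees) (value of joint lamp_arm below 0.2 rad), for 0.2 s.
2. with the lamp still folded up, every tool present lies flat in a compartment of its kind, blades and bristles towards the lamp (value of joint lamp_arm below 0.2 rad and ((x of spatula1 in the frame of slot_spat1 between -0.01 and 0.01 m and y of spatula1 in the frame of slot_spat1 between -0.012 and 0.012 m and z of spatula1 in the frame of slot_spat1 below 0.0085 m and angle between the z axis of spatula1 and the z axis of tray, either way round below 0.1 rad and angle between the x axis of spatula1 and the x axis of tray, either way round below 0.2 rad and x of spatula1_tip in the frame of slot_spat1 above 0.04 m) or (x of spatula1 in the frame of slot_spat2 between -0.01 and 0.01 m and y of spatula1 in the frame of slot_spat2 between -0.012 and 0.012 m and z of spatula1 in the frame of slot_spat2 below 0.0085 m and angle between the z axis of spatula1 and the z axis of tray, either way round below 0.1 rad and angle between the x axis of spatula1 and the x axis of tray, either way round below 0.2 rad and x of spatula1_tip in the frame of slot_spat2 above 0.04 m)) and ((x of spatula2 in the frame of slot_spat1 between -0.01 and 0.01 m and y of spatula2 in the frame of slot_spat1 between -0.012 and 0.012 m and z of spatula2 in the frame of slot_spat1 below 0.0085 m and angle between the z axis of spatula2 and the z axis of tray, either way round below 0.1 rad and angle between the x axis of spatula2 and the x axis of tray, either way round below 0.2 rad and x of spatula2_tip in the frame of slot_spat1 above 0.04 m) or (x of spatula2 in the frame of slot_spat2 between -0.01 and 0.01 m and y of spatula2 in the frame of slot_spat2 between -0.012 and 0.012 m and z of spatula2 in the frame of slot_spat2 below 0.0085 m and angle between the z axis of spatula2 and the z axis of tray, either way round below 0.1 rad and angle between the x axis of spatula2 and the x axis of tray, either way round below 0.2 rad and x of spatula2_tip in the frame of slot_spat2 above 0.04 m)) and ((x of brush1 in the frame of slot_brush1 between -0.01 and 0.01 m and y of brush1 in the frame of slot_brush1 between -0.01 and 0.01 m and z of brush1 in the frame of slot_brush1 below 0.0085 m and angle between the z axis of brush1 and the z axis of tray, either way round below 0.1 rad and angle between the x axis of brush1 and the x axis of tray, either way round below 0.2 rad and x of brush1_tip in the frame of slot_brush1 above 0.04 m) or (x of brush1 in the frame of slot_brush2 between -0.01 and 0.01 m and y of brush1 in the frame of slot_brush2 between -0.01 and 0.01 m and z of brush1 in the frame of slot_brush2 below 0.0085 m and angle between the z axis of brush1 and the z axis of tray, either way round below 0.1 rad and angle between the x axis of brush1 and the x axis of tray, either way round below 0.2 rad and x of brush1_tip in the frame of slot_brush2 above 0.04 m)) and ((x of brush2 in the frame of slot_brush1 between -0.01 and 0.01 m and y of brush2 in the frame of slot_brush1 between -0.01 and 0.01 m and z of brush2 in the frame of slot_brush1 below 0.0085 m and angle between the z axis of brush2 and the z axis of tray, either way round below 0.1 rad and angle between the x axis of brush2 and the x axis of tray, either way round below 0.2 rad and x of brush2_tip in the frame of slot_brush1 above 0.04 m) or (x of brush2 in the frame of slot_brush2 between -0.01 and 0.01 m and y of brush2 in the frame of slot_brush2 between -0.01 and 0.01 m and z of brush2 in the frame of slot_brush2 below 0.0085 m and angle between the z axis of brush2 and the z axis of tray, either way round below 0.1 rad and angle between the x axis of brush2 and the x axis of tray, either way round below 0.2 rad and x of brush2_tip in the frame of slot_brush2 above 0.04 m)) and ((x of opener1 in the frame of slot_open1 between -0.009 and 0.009 m and y of opener1 in the frame of slot_open1 between -0.01 and 0.01 m and z of opener1 in the frame of slot_open1 below 0.0065 m and angle between the z axis of opener1 and the z axis of tray, either way round below 0.1 rad and angle between the x axis of opener1 and the y axis of tray, either way round below 0.2 rad) or (x of opener1 in the frame of slot_open2 between -0.009 and 0.009 m and y of opener1 in the frame of slot_open2 between -0.01 and 0.01 m and z of opener1 in the frame of slot_open2 below 0.0065 m and angle between the z axis of opener1 and the z axis of tray, either way round below 0.1 rad and angle between the x axis of opener1 and the y axis of tray, either way round below 0.2 rad)) and ((x of opener2 in the frame of slot_open1 between -0.009 and 0.009 m and y of opener2 in the frame of slot_open1 between -0.01 and 0.01 m and z of opener2 in the frame of slot_open1 below 0.0065 m and angle between the z axis of opener2 and the z axis of tray, either way round below 0.1 rad and angle between the x axis of opener2 and the y axis of tray, either way round below 0.2 rad) or (x of opener2 in the frame of slot_open2 between -0.009 and 0.009 m and y of opener2 in the frame of slot_open2 between -0.01 and 0.01 m and z of opener2 in the frame of slot_open2 below 0.0065 m and angle between the z axis of opener2 and the z axis of tray, either way round below 0.1 rad and angle between the x axis of opener2 and the y axis of tray, either way round below 0.2 rad)) and linear speed of each of spatula1, spatula2, brush1, brush2, opener1, opener2 below 0.02 m/s), for 0.3 s.
3. the lamp leans over the tray at 45 degrees (within 7.5) (value of joint lamp_arm between 0.655 and 0.915 rad), for 0.2 s.
At the end, for the whole second after the job is handed in: Every tool present lies at rest flat on the floor of a compartment of its kind, within about 10 mm of its centre and 0.2 rad of its direction (blades and bristles towards the lamp), and the lamp rests at 45 degrees (0.655 to 0.915 rad) (all of step 3 and ((x of spatula1 in the frame of slot_spat1 between -0.01 and 0.01 m and y of spatula1 in the frame of slot_spat1 between -0.012 and 0.012 m and z of spatula1 in the frame of slot_spat1 below 0.0085 m and angle between the z axis of spatula1 and the z axis of tray, either way round below 0.1 rad and angle between the x axis of spatula1 and the x axis of tray, either way round below 0.2 rad and x of spatula1_tip in the frame of slot_spat1 above 0.04 m) or (x of spatula1 in the frame of slot_spat2 between -0.01 and 0.01 m and y of spatula1 in the frame of slot_spat2 between -0.012 and 0.012 m and z of spatula1 in the frame of slot_spat2 below 0.0085 m and angle between the z axis of spatula1 and the z axis of tray, either way round below 0.1 rad and angle between the x axis of spatula1 and the x axis of tray, either way round below 0.2 rad and x of spatula1_tip in the frame of slot_spat2 above 0.04 m)) and ((x of spatula2 in the frame of slot_spat1 between -0.01 and 0.01 m and y of spatula2 in the frame of slot_spat1 between -0.012 and 0.012 m and z of spatula2 in the frame of slot_spat1 below 0.0085 m and angle between the z axis of spatula2 and the z axis of tray, either way round below 0.1 rad and angle between the x axis of spatula2 and the x axis of tray, either way round below 0.2 rad and x of spatula2_tip in the frame of slot_spat1 above 0.04 m) or (x of spatula2 in the frame of slot_spat2 between -0.01 and 0.01 m and y of spatula2 in the frame of slot_spat2 between -0.012 and 0.012 m and z of spatula2 in the frame of slot_spat2 below 0.0085 m and angle between the z axis of spatula2 and the z axis of tray, either way round below 0.1 rad and angle between the x axis of spatula2 and the x axis of tray, either way round below 0.2 rad and x of spatula2_tip in the frame of slot_spat2 above 0.04 m)) and ((x of brush1 in the frame of slot_brush1 between -0.01 and 0.01 m and y of brush1 in the frame of slot_brush1 between -0.01 and 0.01 m and z of brush1 in the frame of slot_brush1 below 0.0085 m and angle between the z axis of brush1 and the z axis of tray, either way round below 0.1 rad and angle between the x axis of brush1 and the x axis of tray, either way round below 0.2 rad and x of brush1_tip in the frame of slot_brush1 above 0.04 m) or (x of brush1 in the frame of slot_brush2 between -0.01 and 0.01 m and y of brush1 in the frame of slot_brush2 between -0.01 and 0.01 m and z of brush1 in the frame of slot_brush2 below 0.0085 m and angle between the z axis of brush1 and the z axis of tray, either way round below 0.1 rad and angle between the x axis of brush1 and the x axis of tray, either way round below 0.2 rad and x of brush1_tip in the frame of slot_brush2 above 0.04 m)) and ((x of brush2 in the frame of slot_brush1 between -0.01 and 0.01 m and y of brush2 in the frame of slot_brush1 between -0.01 and 0.01 m and z of brush2 in the frame of slot_brush1 below 0.0085 m and angle between the z axis of brush2 and the z axis of tray, either way round below 0.1 rad and angle between the x axis of brush2 and the x axis of tray, either way round below 0.2 rad and x of brush2_tip in the frame of slot_brush1 above 0.04 m) or (x of brush2 in the frame of slot_brush2 between -0.01 and 0.01 m and y of brush2 in the frame of slot_brush2 between -0.01 and 0.01 m and z of brush2 in the frame of slot_brush2 below 0.0085 m and angle between the z axis of brush2 and the z axis of tray, either way round below 0.1 rad and angle between the x axis of brush2 and the x axis of tray, either way round below 0.2 rad and x of brush2_tip in the frame of slot_brush2 above 0.04 m)) and ((x of opener1 in the frame of slot_open1 between -0.009 and 0.009 m and y of opener1 in the frame of slot_open1 between -0.01 and 0.01 m and z of opener1 in the frame of slot_open1 below 0.0065 m and angle between the z axis of opener1 and the z axis of tray, either way round below 0.1 rad and angle between the x axis of opener1 and the y axis of tray, either way round below 0.2 rad) or (x of opener1 in the frame of slot_open2 between -0.009 and 0.009 m and y of opener1 in the frame of slot_open2 between -0.01 and 0.01 m and z of opener1 in the frame of slot_open2 below 0.0065 m and angle between the z axis of opener1 and the z axis of tray, either way round below 0.1 rad and angle between the x axis of opener1 and the y axis of tray, either way round below 0.2 rad)) and ((x of opener2 in the frame of slot_open1 between -0.009 and 0.009 m and y of opener2 in the frame of slot_open1 between -0.01 and 0.01 m and z of opener2 in the frame of slot_open1 below 0.0065 m and angle between the z axis of opener2 and the z axis of tray, either way round below 0.1 rad and angle between the x axis of opener2 and the y axis of tray, either way round below 0.2 rad) or (x of opener2 in the frame of slot_open2 between -0.009 and 0.009 m and y of opener2 in the frame of slot_open2 between -0.01 and 0.01 m and z of opener2 in the frame of slot_open2 below 0.0065 m and angle between the z axis of opener2 and the z axis of tray, either way round below 0.1 rad and angle between the x axis of opener2 and the y axis of tray, either way round below 0.2 rad)) and linear speed of each of spatula1, spatula2, brush1, brush2, opener1, opener2 below 0.02 m/s and velocity of joint lamp_arm between -0.1 and 0.1 rad/s); the robot touches nothing.
It fails at once if the stack of cups is knocked over (angle between cup_stack's own z axis and vertical above 0.7 rad).
It fails at once if the single cup is knocked over (angle between cup's own z axis and vertical above 0.7 rad).
It fails at once if the sugar jar is knocked over (angle between sugar_jar's own z axis and vertical above 0.7 rad).
It fails at once if the blue bottle is knocked over (angle between spray's own z axis and vertical above 0.7 rad).
Of spatula1, spatula2, brush1, brush2, opener1, opener2 only 4 to 6 are there at a start; the rules pass over those that are not, and their reading is None.
At some moment in a run one of spatula1, spatula2, brush1, brush2, opener1, opener2 may be knocked a few centimetres aside while the robot is not near it.
Once in a run the grip may slacken for a moment while it holds something.
It also fails if it takes over 210 s, if anything falls off the work surface, if the arm or the gripper's body presses on something with over 40 N, if the wrist force passes 120 N, or if a joint passes its speed limit or range.

## Working session

There is one attempt and no reset: what is moved stays moved. The work goes in short steps, Python scripts to look and compute and a tool call to move; the robot and the scene stay as the last step left them, time stands still between calls to the robot, and variables do not carry over. Pictures are saved under pics/ and viewed, at most 14 in all, crops included, and the job is handed in when it is done.

Besides the shell and the picture viewer there is one more tool, called after "Emit:" by a JSON object that holds its "method" and its "body", one argument or row to a line. servo_tool: Moves the arm, as the interface text tells. Its arguments: {"type":"object","properties":{"increments":{"type":"array","items":{"type":"array","items":{"type":"number"}}}},"required":["increments"]}

```bash
mkdir -p pics
cat > h.py <<'E'
import numpy as np, cv2
from scipy.spatial.transform import Rotation as R
from workcell import ctrl
def snap(name,fn=None):
    o=ctrl.get_obs(); d=ctrl.get_image(name)
    if name=="wrist":
        T=np.eye(4); T[:3,:3]=R.from_rotvec(o["orientation"]).as_matrix(); T[:3,3]=o["ee_pos"]
        d["extrinsics"]=T@np.array(d["tool_from_camera"])
    if fn: cv2.imwrite("pics/"+fn,d["image"][:,:,::-1])
    return d
def ray(d,u,v):
    E=np.array(d["extrinsics"]); r=np.array([(u-d["cx"])/d["fx"],-(v-d["cy"])/d["fy"],-1])
    return E[:3,3],E[:3,:3]@r
def world(d,u,v,z):
    o,r=ray(d,u,v); return o+r*(z-o[2])/r[2]
def pix(d,p):
    E=np.array(d["extrinsics"]); c=E[:3,:3].T@(np.array(p,float)-E[:3,3])
    return d["cx"]+d["fx"]*c[0]/-c[2], d["cy"]+d["fy"]*-c[1]/-c[2]
E
python3 - <<'E'
from h import *
import pickle
ds={n:snap(n,n+"0.png") for n in("scene","side","wrist")}
pickle.dump(ds,open("d0.pkl","wb"))
for n,d in ds.items(): print(n,d["fx"],d["cx"],d["cy"],np.round(d["extrinsics"],3).tolist(), [k for k in d])
o=ctrl.get_obs();print(o)
E
```

```text
scene 384.7244508616887 273.8897256300008 206.86029726961218 [[-0.68, -0.462, 0.57, 1264.841], [0.733, -0.416, 0.538, 566.456], [-0.011, 0.783, 0.621, 886.527], [0.0, 0.0, 0.0, 1.0]] ['image', 'fx', 'fy', 'cx', 'cy', 'extrinsics']
side 476.8088684022635 284.96276517909627 206.17228153676066 [[-0.886, 0.322, -0.334, 20.593], [-0.463, -0.584, 0.667, 1091.467], [0.02, 0.746, 0.666, 1270.419], [0.0, 0.0, 0.0, 1.0]] ['image', 'fx', 'fy', 'cx', 'cy', 'extrinsics']
wrist 304.08955265893167 280.8613274705772 212.5310651645557 [[0.362, -0.897, -0.252, 157.899], [0.932, 0.348, 0.099, 610.052], [-0.001, -0.271, 0.963, 383.81], [0.0, 0.0, 0.0, 1.0]] ['image', 'fx', 'fy', 'cx', 'cy', 'tool_from_camera', 'extrinsics']
{'t': 0.15, 'qpos': array([ 1.18099423e+00,  4.23679918e-01,  1.63052849e+00,  1.19200847e-05,
        1.08861922e+00, -1.89782498e-02]), 'qvel': array([ 0.00016147, -0.00336288, -0.00322439,  0.00164958, -0.00080898,
        0.00012562]), 'joint_torque': array([ 3.55390621e-04, -5.44979882e+01, -2.73919719e+01,  6.43830397e-02,
        2.04348424e-02, -3.85916178e-05]), 'ee_pos': array([226.27759222, 582.11411171, 222.06563456]), 'orientation': array([-5.79117367e-01, -3.08748831e+00,  1.89598708e-03]), 'ft_force': array([-0.04549142, -0.67492403,  0.75201105]), 'moment': array([ 0.00177803, -0.00759689,  0.01684545]), 'grasp_force': 0.0, 'width': 87.40035172228274}
```

View pics/scene0.png

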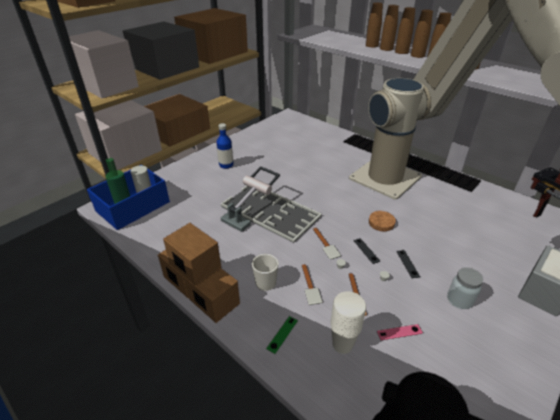

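View pics/side0.png

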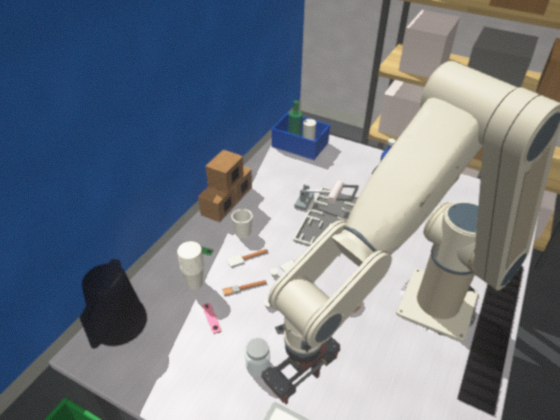

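The scene view shows two spatulas at (328,243) and (311,285), a brush at (355,285), and dark openers at (366,250) and (408,263). The look-alikes are the green one at (283,333) and the pink one at (400,332). The lamp and tray are around (265,205), the cup stack at (347,320), the cup at (265,272), the jar at (466,290) and the bottle at (224,148). I'm choosing the dark openers and will check them in one close crop.

Run:
```python
from h import *
import pickle
ds=pickle.load(open("d0.pkl","rb"));d=ds["scene"]
im=d["image"][160:320,215:430,::-1]
cv2.imwrite("pics/c1.png",cv2.resize(im,None,fx=3.7,fy=3.7,interpolation=cv2.INTER_CUBIC))
for n,u,v in [("spA",328,243),("spB",311,285),("br",355,285),("opA",366,250),("opB",408,263),("cupstack",343,350),("cup",266,288),("jar",465,303),("spray",225,165),("trayfarleft",268,180)]:
    print(n,world(d,u,v,4).round())
```

```text
spA [477.  65.   4.]
spB [653. 134.   4.]
br [567. 230.   4.]
opA [421. 175.   4.]
opB [383. 302.   4.]
cupstack [763. 324.   4.]
cup [750.  44.   4.]
jar [415. 492.   4.]
spray [ 384. -550.    4.]
trayfarleft [ 343. -334.    4.]
```

View pics/c1.png

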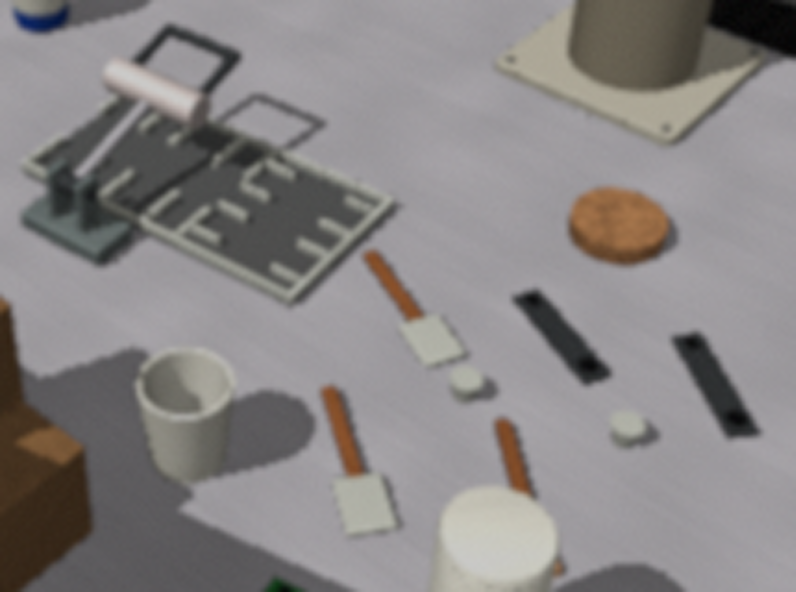

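Run:
```python
from h import *
import pickle
ds=pickle.load(open("d0.pkl","rb"));d=ds["scene"]
def c(u,v,z): return world(d,215+u/3.7,160+v/3.7,z).round()
for n,u,v,z in [("A",291,298,14),("B",393,204,14),("C",25,165,14),("baseL",100,262,0),("base2",22,215,0),("base3",130,235,0),("spA butt",372,255,8),("spA tip",448,355,8),("spB butt",330,390,8),("spB tip",370,528,8),("br butt",502,423,8),("br tip",560,572,8),("opA1",528,295,6),("opA2",595,378,6),("opB1",690,338,6),("opB2",743,432,6),("cup",190,455,0),("cork",467,382,10),("cork2",630,428,10),
 ]: print(n,c(u,v,z))
# grip bar ends & hinge
print("bar", [c(170,28,z) for z in (100,130)], [c(238,52,z) for z in(100,130)],[c(152,85,z) for z in(60,100)])
```

```text
A [552. -20.  14.]
B [387. -32.  14.]
C [ 584. -341.   14.]
baseL [ 623. -192.    0.]
base2 [ 627. -298.    0.]
base3 [ 577. -199.    0.]
spA butt [453.  -6.   8.]
spA tip [511. 121.   8.]
spB butt [610.  73.   8.]
spB tip [698. 184.   8.]
br butt [544. 199.   8.]
br tip [636. 311.   8.]
opA1 [400. 130.   6.]
opA2 [448. 227.   6.]
opB1 [352. 263.   6.]
opB2 [420. 346.   6.]
cup [734.  30.   0.]
cork [527. 152.  10.]
cork2 [481. 279.  10.]
bar [array([ 401., -313.,  100.]), array([ 434., -280.,  130.])] [array([ 387., -232.,  100.]), array([ 421., -201.,  130.])] [array([ 446., -297.,   60.]), array([ 485., -255.,  100.])]
```

Emit:
{"method": "servo_tool", "body": {
  "increments": [
    [10,-15,20,0,0,-20,1],
    [25,-43,20,0,0,-64,1],
    [25,-43,20,0,0,-64,1],
    [25,-43,20,0,0,-64,1],
    [25,-43,20,0,0,-64,1],
    [25,-43,20,0,0,-64,1],
    [25,-43,20,0,0,-64,1],
    [25,-43,20,0,0,-64,1],
    [25,-43,20,0,0,-64,1],
    [25,-43,20,0,0,-64,1],
    [25,-43,20,0,0,-64,1],
    [25,-43,20,0,0,-64,1],
    [25,-43,20,0,0,-64,1],
    [25,-43,20,0,0,-64,1],
    [25,-43,20,0,0,-64,1],
    [25,-43,20,0,0,-64,1],
    [25,-43,20,0,0,-64,1],
    [25,-43,20,0,0,-64,1]
  ]
}}

```text
t: 1.65
ee_pos: [475.5, 153.6, 422.0]
orientation: [-2.124, -2.313, 0.002]
ft_force: [-1.0, -0.2, 0.3]
width: 87.7
grasp_force: 0.0
```

Run:
```python
from h import *
import pickle
d=snap("wrist","w1.png"); pickle.dump(d,open("d1.pkl","wb"))
print(d["extrinsics"].round(2).tolist())
cv2.imwrite("pics/w1b.png",cv2.resize(d["image"][:,:,::-1],(800,600),interpolation=cv2.INTER_CUBIC))
print(ctrl.get_obs()["qpos"].round(2))
```

```text
[[1.0, -0.08, -0.02, 470.32], [0.09, 0.96, 0.27, 228.64], [-0.0, -0.27, 0.96, 583.79], [0.0, 0.0, 0.0, 1.0]]
[0.29 0.05 1.65 0.   1.44 0.2 ]
```

View pics/w1b.png

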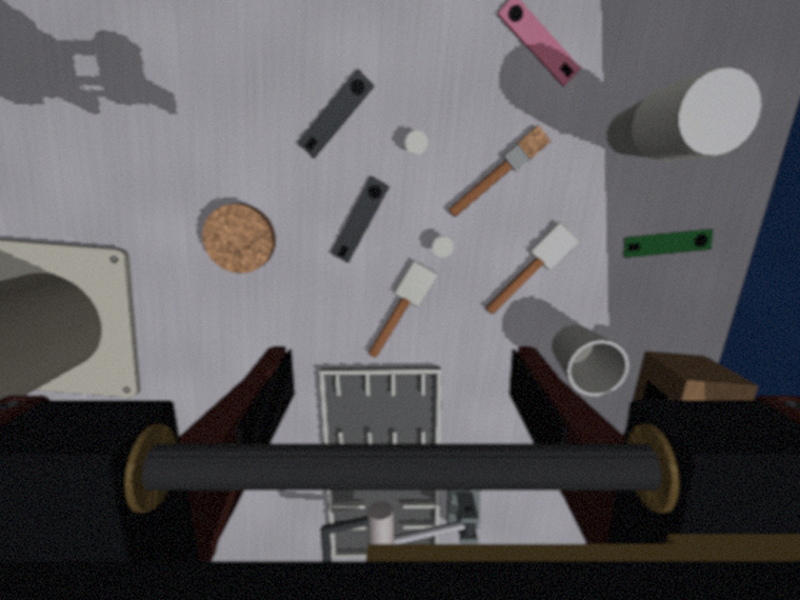

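Wrist view (800x600): two spatulas at (403,308) and (535,265), one brush at (500,170), two dark openers at (336,113) and (360,218). The decoys are pink at (540,40) and green at (668,243). That makes five tools, with no second brush. Next is a look at the tray and lamp.

Emit:
{"method": "servo_tool", "body": {
  "increments": [
    [0,-15,0,0,0,0,1],
    [0,-43,0,0,0,0,1],
    [0,-43,0,0,0,0,1],
    [0,-43,0,0,0,0,1],
    [0,-43,0,0,0,0,1],
    [0,-43,0,0,0,0,1],
    [0,-43,0,0,0,0,1],
    [0,-43,0,0,0,0,1],
    [0,-43,0,0,0,0,1],
    [0,-43,0,0,0,0,1],
    [0,-43,0,0,0,0,1],
    [0,-43,0,0,0,0,1],
    [0,-43,0,0,0,0,1],
    [0,-43,0,0,0,0,1]
  ]
}}

```text
t: 2.87
ee_pos: [476.6, -275.8, 422.4]
orientation: [-2.125, -2.313, -0.001]
ft_force: [0.6, 0.8, -0.5]
width: 87.7
grasp_force: 0.0
```

Run:
```python
from h import *
import pickle
d=pickle.load(open("d1.pkl","rb"));s=800/560
for n,a,b,z in [("spA",(374,354),(424,265),9),("spB",(490,310),(567,232),9),("br",(454,212),(542,133),9),("op near",(305,150),(364,76),6),("op2",(342,257),(378,183),6),
  ("tray+y",(321,369),(440,368),14),("cork",(416,143),(443,246),10)]:
    P=world(d,a[0]/s,a[1]/s,z);Q=world(d,b[0]/s,b[1]/s,z);v=Q-P
    print(n,P[:2].round(),Q[:2].round(),"mid",((P+Q)/2)[:2].round(),"len",np.hypot(*v[:2]).round(),"yaw",np.degrees(np.arctan2(v[1],v[0])).round(1))
d=snap("wrist"); pickle.dump(d,open("d2.pkl","wb"))
cv2.imwrite("pics/w2.png",cv2.resize(d["image"][:,:,::-1],(800,600),interpolation=cv2.INTER_CUBIC))
print(ctrl.get_obs()["ee_pos"].round(1))
```

```text
spA [451. -10.] [509. 123.] mid [480.  56.] len 146.0 yaw 66.5
spB [606.  68.] [691. 183.] mid [649. 126.] len 143.0 yaw 53.2
br [541. 196.] [638. 301.] mid [589. 248.] len 143.0 yaw 47.1
op near [345. 256.] [414. 346.] mid [380. 301.] len 114.0 yaw 52.8
op2 [398. 124.] [440. 224.] mid [419. 174.] len 108.0 yaw 67.5
tray+y [377. -38.] [546. -22.] mid [462. -30.] len 169.0 yaw 5.5
cork [484. 276.] [531. 151.] mid [507. 213.] len 133.0 yaw -69.0
[ 476.7 -275.7  422.6]
```

View pics/w2.png

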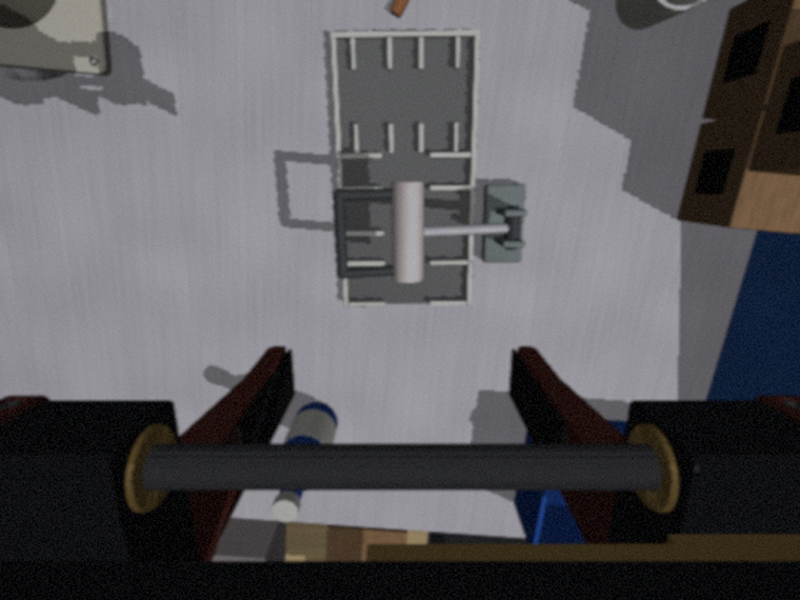

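Wrist view: tray corners at (332,34), (478,32), (468,303), (345,303). The grip bar is at (341,234), the lamp tube at (408,232), and the hinge at about (512,228).

```bash
cat > fit.py <<'E'
from h import *
import pickle
from scipy.optimize import least_squares
d=pickle.load(open("d2.pkl","rb"));s=800/560
px=np.array([(332,33),(478,31),(469,304),(344,304)])/s
L=[(-87,166,14),(87,166,14),(87,-166,14),(-87,-166,14)]
def tw(p,q): c,n=np.cos(p[2]),np.sin(p[2]); return np.array([p[0]+c*q[0]-n*q[1],p[1]+n*q[0]+c*q[1],q[2]])
f=lambda p:np.concatenate([np.subtract(pix(d,tw(p,q)),u) for q,u in zip(L,px)])
r=least_squares(f,[470,-190,.09]);print(r.x.round(3),np.degrees(r.x[2]),(r.fun*s).round(1))
p=r.x;np.save("tray.npy",p)
if __name__=="__main__":
    for n,q in [("rib y29",(-60,29,14)),("rib -11",(-60,-11,14)),("rib -67",(-60,-67,14)),("rib -107",(-60,-107,14))]: print(n,(np.array(pix(d,tw(p,q)))*s).round())
    # rib tops at +y end
    for u in (353,390,421,457):
        w=world(d,u/s,52/s,14)-[p[0],p[1],0]; c,n=np.cos(p[2]),np.sin(p[2]); print("rib x",(c*w[0]+n*w[1]).round(1))
    def loc(u,v,z):
        w=world(d,u/s,v/s,z)-[p[0],p[1],0]; c,n=np.cos(p[2]),np.sin(p[2]); return np.array([c*w[0]+n*w[1],-n*w[0]+c*w[1]]).round(1)
    print("base",loc(489,185,0),loc(521,263,20),loc(486,262,20),loc(525,185,20),"hinge",loc(513,210,60),loc(513,245,60))
    for z in (80,90,100,110,120): print(z,loc(341,234,z),loc(408,232,60+(z-60)*130/205))
E
python3 fit.py
```

```text
[ 4.76264e+02 -1.98197e+02  9.30000e-02] 5.351113391470673 [-2.  -1.6  2.1 -1.1  1.2  1.5 -1.2  2.5]
rib y29 [357. 156.]
rib -11 [359. 189.]
rib -67 [360. 233.]
rib -107 [361. 264.]
rib x -61.1
rib x -17.7
rib x 18.7
rib x 60.9
base [108.1  -7.6] [ 150.8 -106.7] [ 104.8 -105. ] [149.3  -7.8] hinge [126.1 -35.8] [128.6 -77.2]
80 [-75.7 -60. ] [  1.7 -59.2]
90 [-74.3 -58.9] [  1.7 -58.5]
100 [-72.9 -57.7] [  1.6 -57.8]
110 [-71.5 -56.6] [  1.5 -57.1]
120 [-70.1 -55.4] [  1.4 -56.3]
```

Emit:
{"method": "servo_tool", "body": {
  "increments": [
    [-6.7,1.4,-10,0,0,0.5,0.15],
    [-6.7,1.4,-22,0,0,0.5,0.15],
    [-6.7,1.4,-22,0,0,0.5,0.15],
    [-6.7,1.4,-22,0,0,0.5,0.15],
    [-6.7,1.4,-22,0,0,0.5,0.15],
    [-6.7,1.4,-22,0,0,0.5,0.15],
    [-6.7,1.4,-22,0,0,0.5,0.15],
    [-6.7,1.4,-22,0,0,0.5,0.15],
    [-6.7,1.4,-22,0,0,0.5,0.15],
    [-6.7,1.4,-22,0,0,0.5,0.15]
  ]
}}

```text
t: 3.75
ee_pos: [411.4, -264.1, 205.0]
orientation: [2.113, 2.319, 0.001]
ft_force: [0.4, 0.4, -0.8]
width: 50.6
grasp_force: 0.0
```

Run:
```python
from h import *
d=snap("wrist")
cv2.imwrite("pics/w3.png",d["image"][:,:,::-1])
for z in (100,110): print(z,[np.round(pix(d,(410+dx,-261,z))) for dx in(0,10)])
```

```text
100 [array([278., 209.]), array([289., 210.])]
110 [array([278., 212.]), array([290., 213.])]
```

View pics/w3.png

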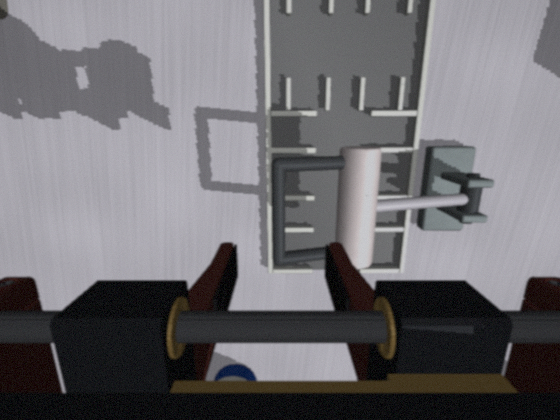

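The bar is at (278,210), exactly where predicted, and the fingers straddle it. I'll descend and grip.

Emit:
{"method": "servo_tool", "body": {
  "increments": [
    [0,0.2,-4,0,0,0,0.15],
    [0,0.2,-8,0,0,0,0.15],
    [0,0.2,-11.7,0,0,0,0.15],
    [0,0.2,-11.7,0,0,0,0.15],
    [0,0.2,-11.7,0,0,0,0.15],
    [0,0.2,-11.7,0,0,0,0.15],
    [0,0.2,-11.7,0,0,0,-1],
    [0,0.2,-11.7,0,0,0,-1],
    [0,0.2,-11.7,0,0,0,-1],
    [0,0.2,-11.7,0,0,0,-1],
    [0,0.2,-11.7,0,0,0,-1],
    [0,0.2,-11.7,0,0,0,-1],
    [0,0.2,-11.7,0,0,0,-1],
    [0,0.2,-11.7,0,0,0,-1]
  ]
}}

```text
t: 4.97
ee_pos: [409.1, -261.6, 85.7]
orientation: [-2.117, -2.321, 0.001]
ft_force: [-3.0, -2.1, 2.4]
width: 11.2
grasp_force: 30.0
```

Emit:
{"method": "servo_tool", "body": {
  "increments": [
    [0.5,0.05,1.9,0,0,0,-1],
    [1.3,0.1,3.8,0,0,0,-1],
    [2.2,0.2,5.6,0,0,0,-1],
    [3.3,0.3,7.3,0,0,0,-1],
    [4.6,0.4,9.0,0,0,0,-1],
    [6.0,0.55,10.4,0,0,0,-1],
    [7.5,0.7,11.7,0,0,0,-1],
    [9.2,0.85,12.9,0,0,0,-1],
    [11.0,1.0,13.9,0,0,0,-1],
    [12.9,1.2,14.7,0,0,0,-1],
    [14.9,1.4,15.3,0,0,0,-1],
    [16.9,1.6,15.7,0,0,0,-1],
    [18.9,1.8,15.9,0,0,0,-1],
    [19.5,1.85,15.9,0,0,0,-1],
    [19.5,1.85,15.9,0,0,0,-1],
    [19.5,1.85,15.9,0,0,0,-1],
    [19.5,1.85,15.9,0,0,0,-1]
  ]
}}

```text
t: 6.38
ee_pos: [604.0, -242.8, 244.1]
orientation: [-2.117, -2.321, -0.001]
ft_force: [2.6, 0.1, -4.4]
width: 11.3
grasp_force: 30.0
```

Emit:
{"method": "servo_tool", "body": {
  "increments": [
    [1.0,0.1,0,0,0,0,-1],
    [2.0,0.2,0,0,0,0,-1],
    [2.0,0.2,0,0,0,0,-1],
    [2.0,0.2,0,0,0,0,0.15],
    [2.0,0.2,0,0,0,0,0.15],
    [2.0,0.2,0,0,0,0,0.15],
    [2.0,0.2,0,0,0,0,0.15],
    [2.0,0.2,4,0,0,0,0.15],
    [2.0,0.2,8,0,0,0,0.15],
    [2.0,0.2,10,0,0,0,0.15],
    [2.0,0.2,10,0,0,0,0.15]
  ]
}}

```text
t: 7.3
ee_pos: [627.0, -241.9, 351.7]
orientation: [2.11, 2.313, 0.006]
ft_force: [0.7, 0.8, -0.3]
width: 50.8
grasp_force: 0.0
```

Emit:
{"method": "servo_tool", "body": {
  "increments": [
    [-20.3,41.4,0,0,0,-28,1],
    [-20.3,41.4,0,0,0,-28,1],
    [-20.3,41.4,0,0,0,-28,1],
    [-20.3,41.4,0,0,0,-28,1],
    [-20.3,41.4,0,0,0,-28,1],
    [-20.3,41.4,0,0,0,-28,1],
    [-20.3,41.4,0,0,0,-28,1],
    [-20.3,41.4,0,0,0,-28,1],
    [-20.3,41.4,-14,0,0,-28,1],
    [-20.3,41.4,-14,0,0,-28,1],
    [-20.3,41.4,-14,0,0,-28,1],
    [-20.3,41.4,-14,0,0,-28,1],
    [-20.3,41.4,-14,0,0,-28,1],
    [-20.3,41.4,-14,0,0,-28,1],
    [-20.3,41.4,-14,0,0,-28,1],
    [-20.3,41.4,-14,0,0,-28,1]
  ]
}}

```text
t: 8.63
ee_pos: [422.3, 172.9, 205.4]
orientation: [2.615, 1.74, 0.002]
ft_force: [0.6, -0.1, 0.1]
width: 87.8
grasp_force: 0.0
```

```bash
cat > det.py <<'E'
from h import *
import sys,pickle
def mask(im,kind):
    h=cv2.cvtColor(im,cv2.COLOR_RGB2HSV); H,S,V=h[...,0],h[...,1],h[...,2]
    if kind=="op": m=(V<75)&(S<70)
    else: m=(H<16)&(S>110)&(V>60)
    return cv2.morphologyEx(m.astype(np.uint8)*255,cv2.MORPH_OPEN,np.ones((3,3)))
def detect(kind,d,guess,show=True):
    z=6 if kind=="op" else 9
    n,l,st,c=cv2.connectedComponentsWithStats(mask(d["image"],kind)); out=[]
    for i in range(1,n):
        if st[i,4]<60: continue
        ys,xs=np.nonzero(l==i)
        P=np.array([world(d,u,v,z)[:2] for u,v in zip(xs,ys)]).astype(np.float32)
        (cx,cy),(w,h),a=cv2.minAreaRect(P)
        L,W=max(w,h),min(w,h)
        v=np.linalg.eigh(np.cov(P.T))[1][:,1]; yaw=np.degrees(np.arctan2(v[1],v[0]))%180
        if 60<L<140 and W<45: out.append((np.hypot(cx-guess[0],cy-guess[1]),cx,cy,yaw,L,W,xs.mean(),ys.mean()))
    return sorted(out)
if __name__=="__main__":
    kind=sys.argv[1]; g=np.array([float(x) for x in sys.argv[2:4]])
    o=ctrl.get_obs(); d=snap("wrist","det_%s_%.2f.png"%(kind,o["t"]))
    y=R.from_rotvec(o["orientation"]).as_matrix()[:,1]; F=np.degrees(np.arctan2(y[1],y[0]))
    print("tcp",o["ee_pos"].round(1),"F",F.round(1),"q6",o["qpos"][5].round(2))
    for r in detect(kind,d,g)[:4]: print(np.round(r,1))
E
python3 det.py op 419 174
```

```text
tcp [422.3 172.9 205.4] F -22.7 q6 0.76
[  1.8 417.7 175.1  65.5 112.4  27.2 275.9 189.5]
[132.2 380.6 300.5  51.9 113.9  27.7 202.7 100.2]
[ 300.   447.7 -124.6  160.    98.7   31.7  378.6  372.9]
[330.6 714.4  25.5  85.7  69.5  32.4 547.7 206.4]
```

Emit:
{"method": "servo_tool", "body": {
  "increments": [
    [-0.4,0.2,-4,0,0,-1.8,1],
    [-0.4,0.2,-8,0,0,-1.8,1],
    [-0.4,0.2,-12,0,0,-1.8,1],
    [-0.4,0.2,-16,0,0,-1.8,1],
    [-0.4,0.2,-18.5,0,0,-1.8,0.3],
    [-0.4,0.2,-19.8,0,0,-1.8,0],
    [-0.4,0.2,-20.2,0,0,-1.8,0],
    [-0.4,0.2,-20.2,0,0,-1.8,-1],
    [-0.4,0.2,-20.2,0,0,-1.8,-1],
    [-0.4,0.2,-20.2,0,0,-1.8,-1],
    [-0.4,0.2,-20.2,0,0,-1.8,-1],
    [-0.4,0.2,-20.2,0,0,-1.8,-1],
    [-0.4,0.2,-20.2,0,0,-1.8,-1]
  ]
}}

```text
t: 9.77
ee_pos: [418.0, 175.2, 3.4]
orientation: [2.643, 1.698, 0.002]
ft_force: [-0.0, -0.2, 0.2]
width: 31.3
grasp_force: 0.0
```

Emit:
{"method": "servo_tool", "body": {
  "increments": [
    [0,0,0,0,0,0,-1],
    [0,0,0,0,0,0,-1],
    [0,0,0,0,0,0,-1],
    [0,0,2,0,0,0,-1],
    [0,0,6,0,0,0,-1],
    [0,0,10,0,0,0,-1],
    [0,0,10,0,0,0,-1],
    [0,0,10,0,0,0,-1]
  ]
}}

```text
t: 10.43
ee_pos: [419.0, 175.7, 104.7]
orientation: [2.642, 1.698, 0.008]
ft_force: [0.5, -1.1, -0.3]
width: 27.2
grasp_force: 30.0
```

Run:
```python
import numpy as np
p=np.load("tray.npy");c,s=np.cos(p[2]),np.sin(p[2])
for n,x,y in [("w1",0,-135),("n1",0,-87),("w2",0,-39),("n2",0,9),("o1",39.5,96),("o2",-39.5,96)]: print(n,p[0]+c*x-s*y,p[1]+s*x+c*y)
```

```text
w1 488.8537969213615 -332.6083009607934
n1 484.3773729103859 -284.81748983486705
w2 479.90094889941025 -237.02667870894078
n2 475.42452488843463 -189.23586758301445
o1 506.6388613575848 -98.93129849157435
o2 427.9831513794978 -106.29874634297175
```

Emit:
{"method": "servo_tool", "body": {
  "increments": [
    [0.9,-28.2,4,0,0,30,-1],
    [0.9,-28.2,4,0,0,30,-1],
    [0.9,-28.2,4,0,0,30,-1],
    [0.9,-28.2,4,0,0,30,-1],
    [0.9,-28.2,4,0,0,30,-1],
    [0.9,-28.2,4,0,0,30,-1],
    [0.9,-28.2,4,0,0,30,-1],
    [0.9,-28.2,4,0,0,30,-1],
    [0.9,-28.2,4,0,0,30,-1],
    [0.9,-28.2,4,0,0,30,-1],
    [0.9,-28.2,4,0,0,30,-1]
  ]
}}

```text
t: 11.35
ee_pos: [425.3, -106.4, 141.4]
orientation: [-2.112, -2.322, 0.002]
ft_force: [0.2, -0.9, -0.8]
width: 27.0
grasp_force: 30.0
```

Run:
```python
from h import *
import pickle
d=snap("wrist"); pickle.dump(d,open("d3.pkl","wb"))
cv2.imwrite("pics/w4.png",cv2.resize(d["image"][:,:,::-1],(800,600),interpolation=cv2.INTER_CUBIC))
o=ctrl.get_obs();print(o["ee_pos"].round(1),o["width"]);s=800/560
p=np.load("tray.npy");c,n=np.cos(p[2]),np.sin(p[2])
for x,y in [(-87,166),(87,166),(-61,130),(-18,130),(-61,60),(-87,29)]: print((x,y),(np.array(pix(d,(p[0]+c*x-n*y,p[1]+n*x+c*y,14)))*s).round())
```

```text
[ 425.5 -106.   141.6] 27.207369826912352
(-87, 166) [331. 190.]
(87, 166) [601. 190.]
(-61, 130) [372. 246.]
(-18, 130) [437. 246.]
(-61, 60) [374. 344.]
(-87, 29) [339. 384.]
```

View pics/w4.png

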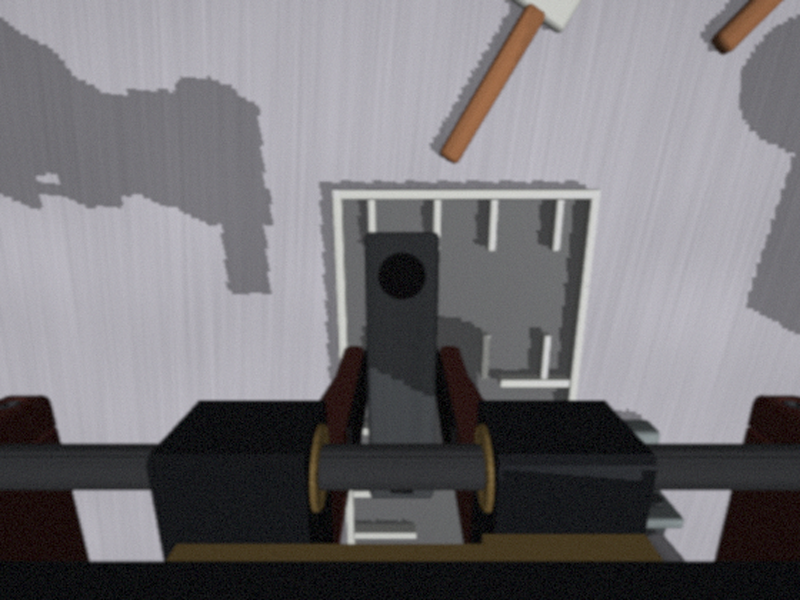

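Wrist view: the tray corners at (333,191) and (600,191) match the fit. The held opener is centred in the fingers, with its far end at (402,234).

Run:
```python
from h import *
import pickle
d=pickle.load(open("d3.pkl","rb"));s=800/560
for u,v in [(366,234),(437,234),(402,497)]: print(world(d,u/s,v/s,144.2).round(1))
```

```text
[408.1 -51.1 144.2]
[433.8 -48.7 144.2]
[ 432.  -163.   144.2]
```

Emit:
{"method": "servo_tool", "body": {
  "increments": [
    [0.3,0,-4,0,0,0,-1],
    [0.3,0,-8,0,0,0,-1],
    [0.3,0,-11,0,0,0,-1],
    [0.3,0,-11,0,0,0,-1],
    [0.3,0,-11,0,0,0,-1]
  ]
}}

```text
t: 11.82
ee_pos: [427.8, -105.4, 31.4]
orientation: [-2.108, -2.323, 0.004]
ft_force: [1.2, -0.6, -0.3]
width: 27.3
grasp_force: 30.0
```

Emit:
{"method": "servo_tool", "body": {
  "increments": [
    [0,-0.1,-1.2,0,0,0,-1],
    [0,-0.1,-2.3,0,0,0,-1],
    [0,-0.1,-2.3,0,0,0,-1],
    [0,-0.1,-2.3,0,0,0,-0.1],
    [0,-0.1,-2.3,0,0,0,-0.1],
    [0,-0.1,-2.3,0,0,0,-0.1],
    [0,-0.1,-2.3,0,0,0,-0.1],
    [0,-0.1,2,0,0,0,-0.1],
    [0,-0.1,6,0,0,0,-0.1],
    [0,-0.1,9,0,0,0,-0.1],
    [0,-0.1,9,0,0,0,-0.1]
  ]
}}

```text
t: 12.73
ee_pos: [432.8, -108.9, 127.9]
orientation: [2.108, 2.319, 0.006]
ft_force: [1.6, -1.6, 0.1]
width: 39.7
grasp_force: 0.0
```

Emit:
{"method": "servo_tool", "body": {
  "increments": [
    [-4.8,40.7,8,0,0,-43.5,1],
    [-4.8,40.7,8,0,0,-43.5,1],
    [-4.8,40.7,8,0,0,-43.5,1],
    [-4.8,40.7,8,0,0,-43.5,1],
    [-4.8,40.7,8,0,0,-43.5,1],
    [-4.8,40.7,8,0,0,-43.5,1],
    [-4.8,40.7,8,0,0,-43.5,1],
    [-4.8,40.7,8,0,0,-43.5,1],
    [-4.8,40.7,8,0,0,-43.5,1],
    [-4.8,40.7,8,0,0,-43.5,1],
    [-4.8,40.7,8,0,0,-43.5,1],
    [-4.8,40.7,8,0,0,-43.5,1],
    [-4.8,40.7,8,0,0,-43.5,1]
  ]
}}

```text
t: 13.82
ee_pos: [381.2, 301.5, 203.2]
orientation: [-2.821, -1.382, -0.003]
ft_force: [0.1, 0.1, 0.2]
width: 87.8
grasp_force: 0.0
```

```bash
python3 det.py op 380 301
```

```text
tcp [381.2 301.5 203.2] F -37.8 q6 1.3
[  0.9 380.4 301.8  52.1 111.7  27.2 280.2 190.3]
[174.7 393.2 475.2 172.4  61.3  16.2 192.8  60.6]
[365.2  15.  311.9  44.4  76.1  25.1  70.2 342.7]
[413.7 -30.4 352.9  87.3  66.4  41.1  27.5 340.9]
```

Emit:
{"method": "servo_tool", "body": {
  "increments": [
    [-0.1,0,-4,0,0,0,1],
    [-0.1,0,-8,0,0,0,1],
    [-0.1,0,-12,0,0,0,1],
    [-0.1,0,-16,0,0,0,0.3],
    [-0.1,0,-18.5,0,0,0,0],
    [-0.1,0,-19.8,0,0,0,0],
    [-0.1,0,-20.0,0,0,0,-1],
    [-0.1,0,-20.0,0,0,0,-1],
    [-0.1,0,-20.0,0,0,0,-1],
    [-0.1,0,-20.0,0,0,0,-1],
    [-0.1,0,-20.0,0,0,0,-1],
    [-0.1,0,-20.0,0,0,0,-1],
    [-0.1,0,-20.0,0,0,0,-1],
    [-0.1,0,-20.0,0,0,0,-1],
    [-0.1,0,-20.0,0,0,0,-1],
    [-0.1,0,-16,0,0,0,-1],
    [-0.1,0,-12,0,0,0,-1],
    [-0.1,0,-8,0,0,0,-1],
    [-0.1,0,-8,0,0,0,-1]
  ]
}}

```text
t: 15.45
ee_pos: [383.7, 301.6, 128.8]
orientation: [-2.822, -1.376, -0.016]
ft_force: [0.9, 0.4, -1.0]
width: 26.8
grasp_force: 30.0
```

Emit:
{"method": "servo_tool", "body": {
  "increments": [
    [12.6,-40.1,2,0,0,43.2,-1],
    [12.6,-40.1,2,0,0,43.2,-1],
    [12.6,-40.1,2,0,0,43.2,-1],
    [12.6,-40.1,2,0,0,43.2,-1],
    [12.6,-40.1,2,0,0,43.2,-1],
    [12.6,-40.1,2,0,0,43.2,-1],
    [12.6,-40.1,2,0,0,43.2,-1],
    [12.6,-40.1,2,0,0,43.2,-1],
    [12.6,-40.1,2,0,0,43.2,-1],
    [12.6,-40.1,2,0,0,43.2,-1],
    [12.6,-40.1,2,0,0,43.2,-1],
    [12.6,-40.1,2,0,0,43.2,-1],
    [12.6,-40.1,2,0,0,43.2,-1],
    [12.6,-40.1,2,0,0,43.2,-1]
  ]
}}

```text
t: 16.62
ee_pos: [505.6, -101.8, 142.0]
orientation: [-2.12, -2.317, 0.001]
ft_force: [0.6, 1.1, -0.7]
width: 27.1
grasp_force: 30.0
```

Run:
```python
from h import *
import pickle
d=snap("wrist"); pickle.dump(d,open("d4.pkl","wb"))
cv2.imwrite("pics/w5.png",cv2.resize(d["image"][:,:,::-1],(800,600),interpolation=cv2.INTER_CUBIC))
o=ctrl.get_obs();print(o["ee_pos"].round(1),o["width"]);s=800/560
y=R.from_rotvec(o["orientation"]).as_matrix()[:,1]; print(np.degrees(np.arctan2(y[1],y[0])))
```

```text
[ 505.5 -101.1  142. ] 27.22951334416744
5.17636248410614
```

View pics/w5.png

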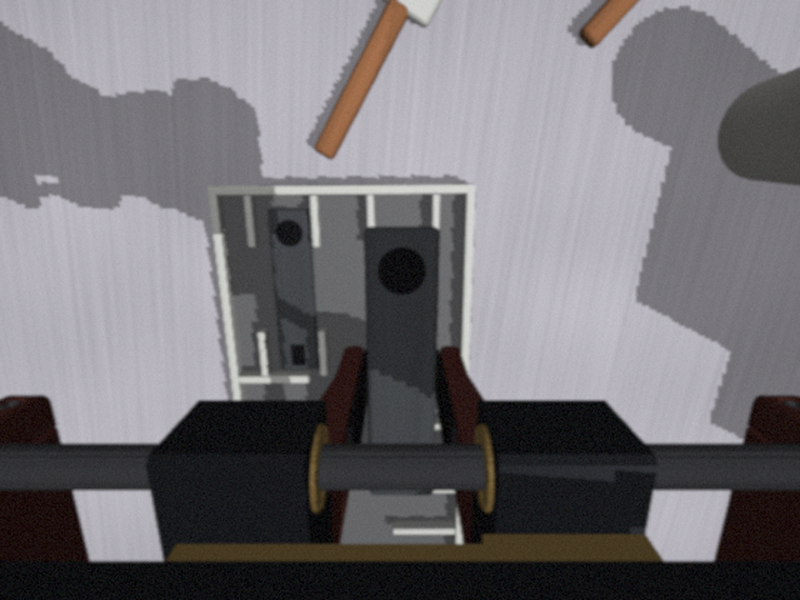

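First opener lies in slot 2, from (273,209) to (318,370). The second is centred in the grip above slot 1.

Run:
```python
from h import *
import pickle
d=pickle.load(open("d4.pkl","rb"));s=800/560
p=np.load("tray.npy");c,n=np.cos(p[2]),np.sin(p[2])
def loc(u,v,z):
    w=world(d,u/s,v/s,z)-[p[0],p[1],0]; return np.array([c*w[0]+n*w[1],-n*w[0]+c*w[1]]).round(1)
for q in [(273,209),(309,209),(318,370),(283,370)]: print(loc(*q,10))
for q in [(366,229),(438,229),(402,493)]: print("held",loc(*q,144.5))
print("corners",loc(209,188,14),loc(474,186,14))
```

```text
[-45.9 151.1]
[-22. 151.]
[-22.5  35.2]
[-48.2  35.3]
held [ 26.6 151.7]
held [ 52.7 151.6]
held [39.3 38. ]
corners [-84.9 164.7] [ 86.  165.3]
```

Emit:
{"method": "servo_tool", "body": {
  "increments": [
    [0.1,0.2,-4,0,0,0,-1],
    [0.1,0.2,-8,0,0,0,-1],
    [0.1,0.2,-11,0,0,0,-1],
    [0.1,0.2,-12.2,0,0,0,-1],
    [0.1,0.2,-13.4,0,0,0,-1],
    [0.1,0.2,-13.4,0,0,0,-1],
    [0.1,0.2,-13.4,0,0,0,-1],
    [0.1,0.2,-13.4,0,0,0,-0.1],
    [0.1,0.2,-13.4,0,0,0,-0.1],
    [0.1,0.2,-13.4,0,0,0,-0.1],
    [0.1,0.2,-13.4,0,0,0,-0.1],
    [0.1,0.2,-11,0,0,0,-0.1],
    [0.1,0.2,-7,0,0,0,-0.1],
    [0.1,0.2,-3,0,0,0,-0.1],
    [0.1,0.2,0,0,0,0,-0.1]
  ]
}}

```text
t: 17.92
ee_pos: [508.0, -100.2, 145.7]
orientation: [2.118, 2.317, 0.002]
ft_force: [1.1, -0.6, 0.2]
width: 39.6
grasp_force: 0.0
```

Emit:
{"method": "servo_tool", "body": {
  "increments": [
    [-2.8,15.6,6,0,0,-28.7,1],
    [-2.8,15.6,6,0,0,-28.7,1],
    [-2.8,15.6,6,0,0,-28.7,1],
    [-2.8,15.6,6,0,0,-28.7,1],
    [-2.8,15.6,6,0,0,-28.7,1],
    [-2.8,15.6,6,0,0,-28.7,1],
    [-2.8,15.6,6,0,0,-28.7,1],
    [-2.8,15.6,6,0,0,-28.7,1]
  ]
}}

```text
t: 18.58
ee_pos: [479.4, 55.4, 202.6]
orientation: [2.627, 1.723, -0.0]
ft_force: [-0.6, 0.0, 0.8]
width: 87.1
grasp_force: 0.0
```

```bash
python3 det.py sp 470 34
```

```text
tcp [479.4  55.4 202.6] F -23.5 q6 0.5
[  3.7 468.4  30.7  64.4  93.9  11.1 280.5 212.4]
[178.1 633.  105.7  52.2  96.6  12.3 391.8  94.3]
```

Emit:
{"method": "servo_tool", "body": {
  "increments": [
    [0.1,0,-4,0,0,-2,1],
    [0.1,0,-8,0,0,-2,1],
    [0.1,0,-12,0,0,-2,0.3],
    [0.1,0,-16,0,0,-2,-0.2],
    [0.1,0,-18.5,0,0,-2,-0.2],
    [0.1,0,-19.9,0,0,-2,-0.2],
    [0.1,0,-19.9,0,0,-2,-1],
    [0.1,0,-19.9,0,0,-2,-1],
    [0.1,0,-19.9,0,0,-2,-1],
    [0.1,0,-19.9,0,0,-2,-1],
    [0.1,0,-19.9,0,0,-2,-1],
    [0.1,0,-19.9,0,0,-2,-1],
    [0.1,0,-19.9,0,0,-2,-1],
    [0.1,0,-19.9,0,0,-2,-1],
    [0.1,0,-19.9,0,0,-2,-1],
    [0.1,0,-16,0,0,-2,-1],
    [0.1,0,-12,0,0,-2,-1],
    [0.1,0,-9,0,0,-2,-1],
    [0.1,0,-9,0,0,-2,-1],
    [0.1,0,-9,0,0,-2,-1]
  ]
}}

```text
t: 20.3
ee_pos: [481.6, 56.2, 114.2]
orientation: [2.656, 1.675, 0.006]
ft_force: [-0.3, -0.7, -0.1]
width: 13.3
grasp_force: 30.0
```

Emit:
{"method": "servo_tool", "body": {
  "increments": [
    [0.8,-38.8,0,0,0,-59,-1],
    [0.8,-38.8,0,0,0,-59,-1],
    [0.8,-38.8,0,0,0,-59,-1],
    [0.8,-38.8,0,0,0,-59,-1],
    [0.8,-38.8,0,0,0,-59,-1],
    [0.8,-38.8,0,0,0,-59,-1],
    [0.8,-38.8,0,0,0,-59,-1],
    [0.8,-38.8,0,0,0,-59,-1],
    [0.8,-38.8,0,0,0,-59,-1],
    [0.8,-38.8,0,0,0,-59,-1],
    [0.8,-38.8,0,0,0,-59,-1],
    [0.8,-38.8,0,0,0,-59,-1],
    [0.8,-38.8,0,0,0,-59,-1]
  ]
}}

```text
t: 21.38
ee_pos: [487.4, -330.1, 111.2]
orientation: [-3.136, -0.151, 0.004]
ft_force: [0.3, -0.3, -0.7]
width: 13.4
grasp_force: 30.0
```

Run:
```python
from h import *
import pickle
d=snap("wrist"); pickle.dump(d,open("d5.pkl","wb"))
cv2.imwrite("pics/w6.png",cv2.resize(d["image"][:,:,::-1],(800,600),interpolation=cv2.INTER_CUBIC))
o=ctrl.get_obs();print(o["ee_pos"].round(1),o["width"],o["qpos"].round(2))
y=R.from_rotvec(o["orientation"]).as_matrix()[:,1]; print(np.degrees(np.arctan2(y[1],y[0])))
```

```text
[ 487.8 -330.   111.6] 13.207234213598035 [-0.62  0.52  1.78  0.    0.85  0.86]
-84.45080214522129
```

View pics/w6.png

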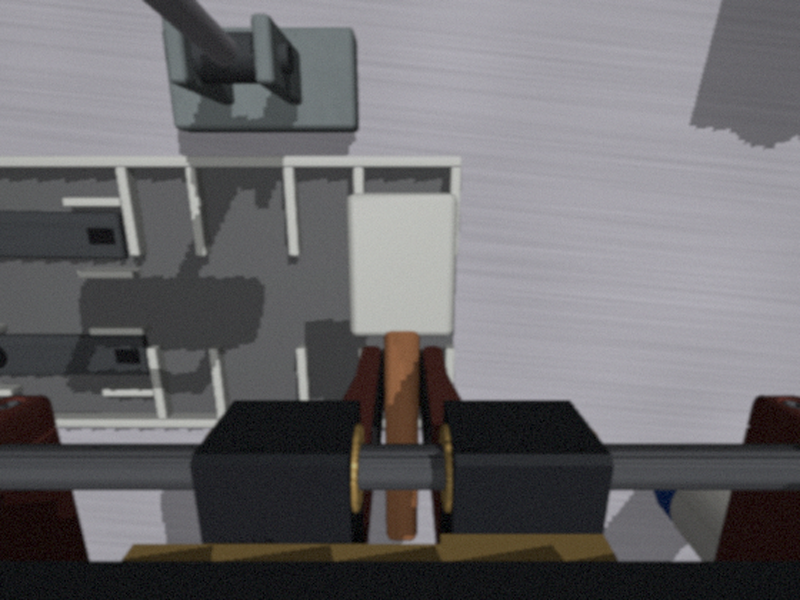

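Run:
```python
from h import *
import pickle
d=pickle.load(open("d5.pkl","rb"));s=800/560
p=np.load("tray.npy");c,n=np.cos(p[2]),np.sin(p[2])
def loc(u,v,z):
    w=world(d,u/s,v/s,z)-[p[0],p[1],0]; return np.array([c*w[0]+n*w[1],-n*w[0]+c*w[1]]).round(1)
print("corner",loc(461,157,14)); print("blade tip",loc(350,195,117),loc(455,195,117),"butt",loc(387,538,117),loc(415,538,117))
print("openers",loc(122,211,10),loc(126,257,10),loc(143,335,10),loc(148,375,10),"rib107",loc(353,168,14),loc(363,168,14))
o=ctrl.get_obs();w=o["ee_pos"]-[p[0],p[1],0];print(c*w[0]+n*w[1],-n*w[0]+c*w[1])
```

```text
corner [  86.9 -164.8]
blade tip [  69.3 -113.6] [  69.4 -150.1] butt [ -77.6 -125.6] [ -77.5 -138. ]
openers [56.  34.8] [28.4 37.2] [-22.3  34.9] [-50.4  36.1] rib107 [  80.7 -103.6] [  80.8 -109.3]
-0.8008960612891833 -132.2850976153754
```

Emit:
{"method": "servo_tool", "body": {
  "increments": [
    [0.4,-0.2,-3,0,0,0,-1],
    [0.4,-0.2,-6,0,0,0,-1],
    [0.4,-0.2,-8,0,0,0,-1],
    [0.4,-0.2,-9.3,0,0,0,-1],
    [0.4,-0.2,-10.3,0,0,0,-1],
    [0.4,-0.2,-10.3,0,0,0,-1],
    [0.4,-0.2,-10.3,0,0,0,-1]
  ]
}}

```text
t: 22.02
ee_pos: [492.8, -333.5, 9.9]
orientation: [-3.138, -0.151, 0.0]
ft_force: [-0.0, -0.2, -1.1]
width: 13.5
grasp_force: 30.0
```

Emit:
{"method": "servo_tool", "body": {
  "increments": [
    [0,0,0,0,0,0,-0.3],
    [0,0,0,0,0,0,-0.3],
    [0,0,0,0,0,0,-0.3],
    [0,0,0,0,0,0,-0.3],
    [0,0,2,0,0,0,-0.3],
    [0,0,6,0,0,0,-0.3],
    [0,0,10,0,0,0,-0.3],
    [0,0,14,0,0,0,-0.3],
    [0,0,17,0,0,0,-0.3],
    [0,0,17,0,0,0,-0.3]
  ]
}}

```text
t: 22.85
ee_pos: [495.7, -336.4, 187.0]
orientation: [3.131, 0.149, 0.015]
ft_force: [-0.3, -1.0, 0.1]
width: 31.0
grasp_force: 0.0
```

Run:
```python
from h import *
import pickle
d=pickle.load(open("d1.pkl","rb"));s=800/560
print("rim",[world(d,u/s,v/s,85).round() for u,v in [(597,368),(568,368),(628,368)]],"stack top",world(d,719/s,111/s,168).round())
```

```text
rim [array([731.,  26.,  85.]), array([695.,  23.,  85.]), array([769.,  30.,  85.])] stack top [744. 312. 168.]
```

Emit:
{"method": "servo_tool", "body": {
  "increments": [
    [2,30,2,0,0,60,0.3],
    [8,40,2,0,0,113,1],
    [15,45.5,2,0,0,113,1],
    [15,45.5,2,0,0,113,1],
    [15,45.5,2,0,0,113,1],
    [15,45.5,2,0,0,113,1],
    [15,45.5,2,0,0,113,1],
    [15,45.5,2,0,0,113,1],
    [15,45.5,2,0,0,113,1],
    [15,45.5,2,0,0,113,1],
    [15,45.5,2,0,0,113,1],
    [15,45.5,2,0,0,113,1],
    [15,45.5,2,0,0,113,1],
    [15,45.5,2,0,0,113,1],
    [15,45.5,2,0,0,113,1],
    [15,45.5,2,0,0,113,1],
    [15,45.5,2,0,0,113,1],
    [15,45.5,2,0,0,113,1]
  ]
}}

```text
t: 24.35
ee_pos: [642.2, 120.9, 199.2]
orientation: [-1.611, -2.696, 0.001]
ft_force: [0.7, -0.2, 0.8]
width: 87.3
grasp_force: 0.0
```

Emit:
{"method": "servo_tool", "body": {
  "increments": [
    [0,0,0,0,0,113.5,1],
    [0,0,0,0,0,113.5,1],
    [0,0,0,0,0,113.5,1],
    [0,0,0,0,0,113.5,1],
    [0,0,0,0,0,113.5,1],
    [0,0,0,0,0,113.5,1],
    [0,0,0,0,0,113.5,1],
    [0,0,0,0,0,113.5,1],
    [0,0,0,0,0,113.5,1],
    [0,0,0,0,0,113.5,1],
    [0,0,0,0,0,113.5,1],
    [0,0,0,0,0,113.5,1],
    [0,0,0,0,0,113.5,1],
    [0,0,0,0,0,113.5,1],
    [0,0,0,0,0,113.5,1],
    [0,0,0,0,0,113.5,1],
    [0,0,0,0,0,113.5,1],
    [0,0,0,0,0,113.5,1]
  ]
}}

```text
t: 25.85
ee_pos: [642.3, 120.9, 199.5]
orientation: [1.368, -2.828, -0.0]
ft_force: [-0.5, -0.6, -1.1]
width: 87.9
grasp_force: 0.0
```

```bash
python3 det.py sp 633 106
```

```text
tcp [642.3 120.9 199.5] F 141.6 q6 -2.3
[  1.7 633.5 104.4  52.2  95.8  11.  277.8 173.4]
[134.3 565.9 222.3  46.2  80.1  12.3 382.7 215.1]
```

Emit:
{"method": "servo_tool", "body": {
  "increments": [
    [0.3,0.85,-4,0,0,0.6,0.3],
    [0.3,0.85,-8,0,0,0.6,0.1],
    [0.3,0.85,-12,0,0,0.6,0.1],
    [0.3,0.85,-16,0,0,0.6,0.1],
    [0.3,0.85,-18.5,0,0,0.6,0.1],
    [0.3,0.85,-19.4,0,0,0.6,0.1],
    [0.3,0.85,-19.4,0,0,0.6,0.1],
    [0.3,0.85,-19.4,0,0,0.6,-1],
    [0.3,0.85,-19.4,0,0,0.6,-1],
    [0.3,0.85,-19.4,0,0,0.6,-1],
    [0.3,0.85,-19.4,0,0,0.6,-1],
    [0.3,0.85,-19.4,0,0,0.6,-1],
    [0.3,0.85,-19.4,0,0,0.6,-1],
    [0.3,0.85,-19.4,0,0,0.6,-1],
    [0.3,0.85,-19.4,0,0,0.6,-1],
    [0.3,0.85,-19.4,0,0,0.6,-1],
    [0.3,0.85,-16,0,0,0.6,-1],
    [0.3,0.85,-12,0,0,0.6,-1],
    [0.3,0.85,-8,0,0,0.6,-1],
    [0.3,0.85,-8,0,0,0.6,-1]
  ]
}}

```text
t: 27.57
ee_pos: [650.1, 130.4, 127.8]
orientation: [-1.386, 2.807, -0.005]
ft_force: [1.4, 0.8, 0.0]
width: 13.4
grasp_force: 29.9
```

Emit:
{"method": "servo_tool", "body": {
  "increments": [
    [-16.5,-36.6,0,0,0,-46.8,-1],
    [-16.5,-36.6,0,0,0,-46.8,-1],
    [-16.5,-36.6,0,0,0,-46.8,-1],
    [-16.5,-36.6,0,0,0,-46.8,-1],
    [-16.5,-36.6,0,0,0,-46.8,-1],
    [-16.5,-36.6,0,0,0,-46.8,-1],
    [-16.5,-36.6,0,0,0,-46.8,-1],
    [-16.5,-36.6,0,0,0,-46.8,-1],
    [-16.5,-36.6,0,0,0,-46.8,-1],
    [-16.5,-36.6,0,0,0,-46.8,-1],
    [-16.5,-36.6,0,0,0,-46.8,-1],
    [-16.5,-36.6,0,0,0,-46.8,-1],
    [-16.5,-36.6,0,0,0,-46.8,-1],
    [-16.5,-36.6,0,0,0,-46.8,-1]
  ]
}}

```text
t: 28.73
ee_pos: [480.7, -235.5, 119.5]
orientation: [0.159, -3.137, -0.0]
ft_force: [-0.3, 0.4, -0.1]
width: 13.2
grasp_force: 29.9
```

Run:
```python
from h import *
import pickle
d=snap("wrist"); pickle.dump(d,open("d6.pkl","wb"))
cv2.imwrite("pics/w7.png",cv2.resize(d["image"][:,:,::-1],(800,600),interpolation=cv2.INTER_CUBIC))
o=ctrl.get_obs();print(o["ee_pos"].round(1),o["width"],o["qpos"].round(2))
y=R.from_rotvec(o["orientation"]).as_matrix()[:,1]; print(np.degrees(np.arctan2(y[1],y[0])))
```

```text
[ 480.8 -235.4  119.6] 13.775894325791793 [-0.48  0.44  1.9   0.    0.8  -2.15]
95.843339862581
```

View pics/w7.png

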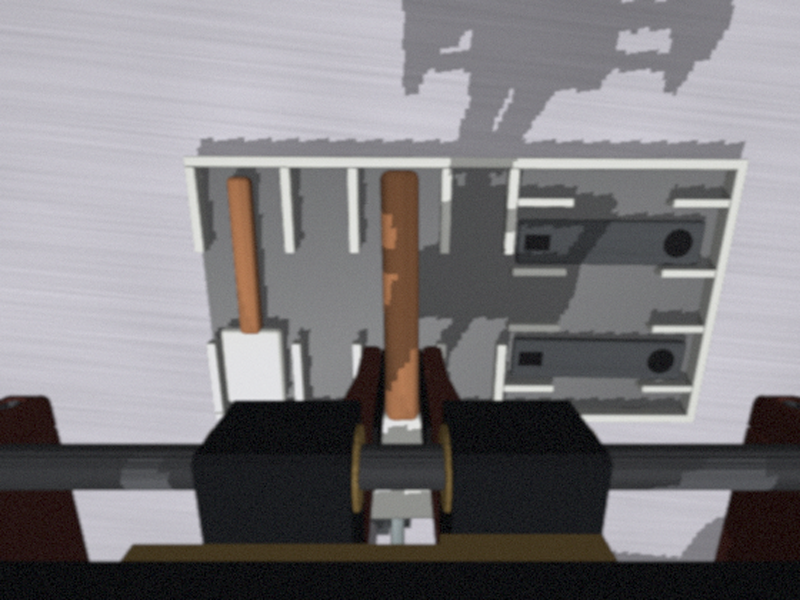

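Both openers and spatula 1 lie flat. The spatula's butt is at (238,180), the openers at (610,243) and (600,357). The second spatula is held straight over slot 2.

Run:
```python
from h import *
import pickle
d=pickle.load(open("d6.pkl","rb"));s=800/560
p=np.load("tray.npy");c,n=np.cos(p[2]),np.sin(p[2])
def loc(u,v,z):
    w=world(d,u/s,v/s,z)-[p[0],p[1],0]; return np.array([c*w[0]+n*w[1],-n*w[0]+c*w[1]]).round(1)
print("corner",loc(185,159,14),loc(745,161,14),loc(692,419,14),"butt held",loc(400,171,125),loc(402,416,124),"spA butt",loc(238,179,13),"spA blade",loc(222,332,13),loc(284,332,13))
print("op",loc(517,242,10),loc(705,242,10),loc(515,355,10),loc(685,360,10))
o=ctrl.get_obs();w=o["ee_pos"]-[p[0],p[1],0];print(c*w[0]+n*w[1],-n*w[0]+c*w[1])
```

```text
corner [ -83.9 -163.7] [-85.6 164. ] [ 84.1 165.2] butt held [-75.8 -37.8] [ 19.3 -36.3] spA butt [ -72.9 -134.2] spA blade [  23.4 -153.6] [  23.1 -113.1]
op [-36.6  35.3] [-37.6 152.7] [39.2 40.1] [ 41.9 155. ]
1.090876676433159 -37.44445933219937
```

Emit:
{"method": "servo_tool", "body": {
  "increments": [
    [0.25,-0.15,-3,0,0,-0.5,-1],
    [0.25,-0.15,-6,0,0,-0.5,-1],
    [0.25,-0.15,-8.7,0,0,-0.5,-1],
    [0.25,-0.15,-10,0,0,-0.5,-1],
    [0.25,-0.15,-11,0,0,-0.5,-1],
    [0.25,-0.15,-11,0,0,-0.5,-1],
    [0.25,-0.15,-11,0,0,-0.5,-1],
    [0.25,-0.15,-11,0,0,-0.5,-1]
  ]
}}

```text
t: 29.45
ee_pos: [483.7, -237.9, 10.3]
orientation: [-0.145, 3.137, -0.001]
ft_force: [-0.2, 0.5, -1.0]
width: 13.4
grasp_force: 30.0
```

Emit:
{"method": "servo_tool", "body": {
  "increments": [
    [0,0,0,0,0,0,-0.3],
    [0,0,0,0,0,0,-0.3],
    [0,0,0,0,0,0,-0.3],
    [0,0,0,0,0,0,-0.3],
    [0,0,2,0,0,0,-0.3],
    [0,0,6,0,0,0,-0.3],
    [0,0,10,0,0,0,-0.3],
    [0,0,14,0,0,0,-0.3],
    [0,0,19,0,0,0,-0.3],
    [0,0,19,0,0,0,-0.3]
  ]
}}

```text
t: 30.28
ee_pos: [486.0, -239.6, 206.5]
orientation: [-0.143, 3.129, -0.008]
ft_force: [1.5, 0.3, -0.1]
width: 30.5
grasp_force: 0.0
```

Emit:
{"method": "servo_tool", "body": {
  "increments": [
    [10.6,48.5,0,0,0,41,1],
    [10.6,48.5,0,0,0,41,1],
    [10.6,48.5,0,0,0,41,1],
    [10.6,48.5,0,0,0,41,1],
    [10.6,48.5,0,0,0,41,1],
    [10.6,48.5,0,0,0,41,1],
    [10.6,48.5,0,0,0,41,1],
    [10.6,48.5,0,0,0,41,1],
    [10.6,48.5,0,0,0,41,1],
    [10.6,48.5,0,0,0,41,1],
    [10.6,48.5,0,0,0,41,1],
    [10.6,48.5,0,0,0,41,1],
    [10.6,48.5,0,0,0,41,1],
    [10.6,48.5,0,0,0,41,1],
    [10.6,48.5,0,0,0,41,1],
    [10.6,48.5,0,0,0,41,1]
  ]
}}

```text
t: 31.62
ee_pos: [588.5, 245.7, 199.3]
orientation: [1.232, -2.889, 0.0]
ft_force: [-0.2, 0.1, 0.6]
width: 87.7
grasp_force: 0.0
```

```bash
python3 det.py sp 573 230
```

```text
tcp [588.5 245.7 199.3] F 136.2 q6 -2.0
[  3.8 569.8 227.9  45.6  92.4  10.7 281.6 168.1]
```

Emit:
{"method": "servo_tool", "body": {
  "increments": [
    [0.05,0.2,-4,0,0,-0.6,0.3],
    [0.05,0.2,-8,0,0,-0.6,0],
    [0.05,0.2,-12,0,0,-0.6,-0.2],
    [0.05,0.2,-16,0,0,-0.6,-0.2],
    [0.05,0.2,-18.5,0,0,-0.6,-0.2],
    [0.05,0.2,-19.4,0,0,-0.6,-0.2],
    [0.05,0.2,-19.4,0,0,-0.6,-1],
    [0.05,0.2,-19.4,0,0,-0.6,-1],
    [0.05,0.2,-19.4,0,0,-0.6,-1],
    [0.05,0.2,-19.4,0,0,-0.6,-1],
    [0.05,0.2,-19.4,0,0,-0.6,-1],
    [0.05,0.2,-19.4,0,0,-0.6,-1],
    [0.05,0.2,-19.4,0,0,-0.6,-1],
    [0.05,0.2,-19.4,0,0,-0.6,-1],
    [0.05,0.2,-16,0,0,-0.6,-1],
    [0.05,0.2,-12,0,0,-0.6,-1],
    [0.05,0.2,-8,0,0,-0.6,-1],
    [0.05,0.2,-8,0,0,-0.6,-1],
    [0.05,0.2,-8,0,0,-0.6,-1]
  ]
}}

```text
t: 33.25
ee_pos: [591.2, 249.8, 122.8]
orientation: [-1.217, 2.89, -0.0]
ft_force: [0.0, -0.1, -1.2]
width: 13.3
grasp_force: 30.0
```

Emit:
{"method": "servo_tool", "body": {
  "increments": [
    [-11.3,-43.7,0,0,0,-40.2,-1],
    [-11.3,-43.7,0,0,0,-40.2,-1],
    [-11.3,-43.7,0,0,0,-40.2,-1],
    [-11.3,-43.7,0,0,0,-40.2,-1],
    [-11.3,-43.7,0,0,0,-40.2,-1],
    [-11.3,-43.7,0,0,0,-40.2,-1],
    [-11.3,-43.7,0,0,0,-40.2,-1],
    [-11.3,-43.7,0,0,0,-40.2,-1],
    [-11.3,-43.7,0,0,0,-40.2,-1],
    [-11.3,-43.7,0,0,0,-40.2,-1],
    [-11.3,-43.7,0,0,0,-40.2,-1],
    [-11.3,-43.7,0,0,0,-40.2,-1],
    [-11.3,-43.7,0,0,0,-40.2,-1],
    [-11.3,-43.7,0,0,0,-40.2,-1],
    [-11.3,-43.7,0,0,0,-40.2,-1]
  ]
}}

```text
t: 34.5
ee_pos: [476.1, -186.8, 118.9]
orientation: [0.151, -3.137, -0.001]
ft_force: [1.0, 0.3, -0.2]
width: 13.2
grasp_force: 30.0
```

Run:
```python
from h import *
import pickle
d=snap("wrist"); pickle.dump(d,open("d7.pkl","wb"))
cv2.imwrite("pics/w8.png",cv2.resize(d["image"][:,:,::-1],(800,600),interpolation=cv2.INTER_CUBIC))
o=ctrl.get_obs();print(o["ee_pos"].round(1),o["width"],o["qpos"].round(2))
y=R.from_rotvec(o["orientation"]).as_matrix()[:,1]; print(np.degrees(np.arctan2(y[1],y[0])))
```

```text
[ 476.3 -186.6  119.1] 13.231146619740585 [-0.4   0.41  1.95  0.    0.78 -2.06]
95.5539825100947
```

View pics/w8.png

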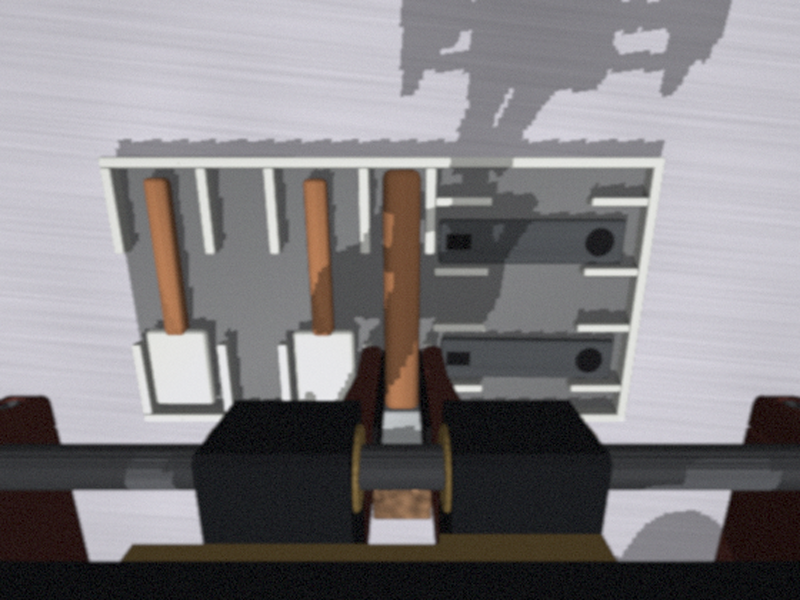

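Everything placed lies flat. Butts are at (158,180) and (316,180), openers at (535,241) and (527,357). The brush is held straight over narrow slot 2.

Emit:
{"method": "servo_tool", "body": {
  "increments": [
    [0.25,-0.2,-3,0,0,0,-1],
    [0.25,-0.2,-6,0,0,0,-1],
    [0.25,-0.2,-8.7,0,0,0,-1],
    [0.25,-0.2,-10,0,0,0,-1],
    [0.25,-0.2,-11,0,0,0,-1],
    [0.25,-0.2,-11,0,0,0,-1],
    [0.25,-0.2,-11,0,0,0,-1],
    [0.25,-0.2,-11,0,0,0,-1]
  ]
}}

```text
t: 35.22
ee_pos: [479.5, -189.3, 9.9]
orientation: [-0.152, 3.138, -0.0]
ft_force: [-0.6, 1.0, -0.9]
width: 13.6
grasp_force: 30.0
```

Emit:
{"method": "servo_tool", "body": {
  "increments": [
    [0,0,0,0,0,0,-0.3],
    [0,0,0,0,0,0,-0.3],
    [0,0,0,0,0,0,-0.3],
    [0,0,0,0,0,0,-0.3],
    [0,0,2,0,0,0,-0.3],
    [0,0,6,0,0,0,-0.3],
    [0,0,10,0,0,0,-0.3],
    [0,0,14,0,0,0,-0.3],
    [-3,10,20,0,0,0,-0.3],
    [-8,15,34,0,0,0,-0.3],
    [-8,15,34,0,0,0,-0.3],
    [-8,15,34,0,0,0,-0.3],
    [-8,15,34,0,0,0,-0.3],
    [-8,15,34,0,0,0,-0.3]
  ]
}}

```text
t: 36.38
ee_pos: [402.6, -47.3, 338.6]
orientation: [-0.149, 3.138, -0.0]
ft_force: [1.1, 0.6, -0.4]
width: 30.7
grasp_force: 0.0
```

Run:
```python
from h import *
import pickle
d=snap("wrist");e=snap("scene"); pickle.dump((d,e),open("d8.pkl","wb"))
a=cv2.resize(d["image"][:,:,::-1],(600,450),interpolation=cv2.INTER_CUBIC)
c=e["image"][130:340,200:440,::-1]
cv2.imwrite("pics/w9.png",cv2.resize(d["image"][:,:,::-1],(800,600),interpolation=cv2.INTER_CUBIC))
cv2.imwrite("pics/s9.png",cv2.resize(c,None,fx=2.8,fy=2.8,interpolation=cv2.INTER_CUBIC))
o=ctrl.get_obs();print(o["ee_pos"].round(1),o["width"])
```

```text
[404.7 -46.6 342.2] 30.49864544569379
```

View pics/w9.png

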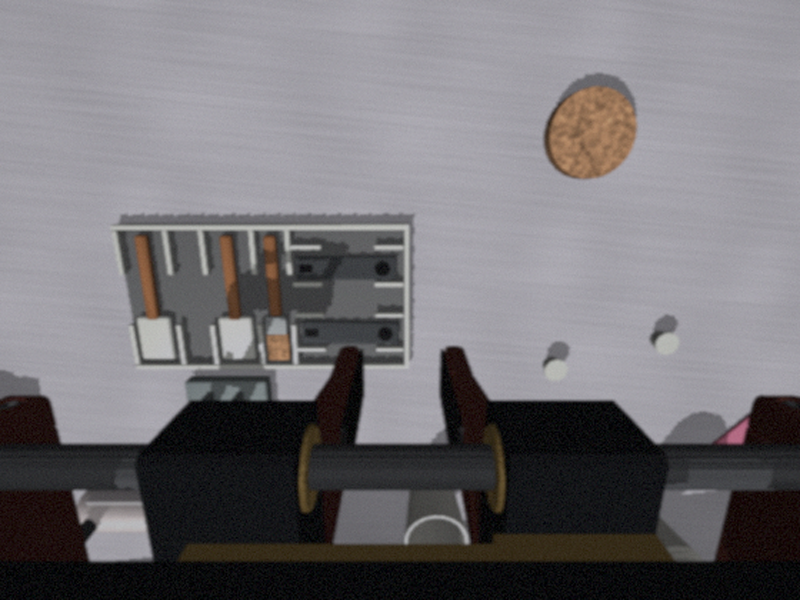

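All five tools lie in their slots. Now the numbers, and a move above the lamp bar.

Run:
```python
from h import *
import pickle
d,e=pickle.load(open("d8.pkl","rb"));s=800/560
p=np.load("tray.npy");c,n=np.cos(p[2]),np.sin(p[2])
def loc(u,v,z):
    w=world(d,u/s,v/s,z)-[p[0],p[1],0]; return np.array([c*w[0]+n*w[1],-n*w[0]+c*w[1]]).round(1)
print("corners",loc(113,227,14),loc(411,226,14),loc(410,367,14),loc(137,366,14))
for k,a,b,z in [("spA",(141,236),(158,361),13),("spB",(228,235),(237,360),13),("br",(271,237),(278,361),13),("op2",(293,268),(403,268),10),("op1",(298,333),(402,334),10)]:
    A,B=loc(*a,z),loc(*b,z); print(k,A,B,(A+B)/2)
```

```text
corners [ -83.1 -161.2] [-84.8 169. ] [ 84.4 169.1] [  83.6 -161.8]
spA [ -73.2 -132.4] [  77.5 -136. ] [   2.15 -134.2 ]
spB [-74.4 -35.1] [ 76.  -40.3] [  0.8 -37.7]
br [-72.3  12.7] [77.2  9.2] [ 2.45 10.95]
op2 [-36.6  34.2] [-36.8 160.3] [-36.7   97.25]
op1 [42.4 34.9] [ 43.4 159.3] [42.9 97.1]
```

Emit:
{"method": "servo_tool", "body": {
  "increments": [
    [22.5,-20.2,1,0,0,-90,0.15],
    [22.5,-20.2,1,0,0,-90,0.15],
    [22.5,-20.2,1,0,0,-90,0.15],
    [22.5,-20.2,1,0,0,-90,0.15],
    [22.5,-20.2,1,0,0,-90,0.15],
    [22.5,-20.2,1,0,0,-90,0.15],
    [22.5,-20.2,1,0,0,-90,0.15],
    [22.5,-20.2,1,0,0,-90,0.15],
    [22.5,-20.2,1,0,0,-90,0.15],
    [22.5,-20.2,1,0,0,-90,0.15],
    [22.5,-20.2,1,0,0,-90,0.15],
    [22.5,-20.2,1,0,0,-90,0.15],
    [22.5,-20.2,1,0,0,-90,0.15],
    [22.5,-20.2,1,0,0,-90,0.15],
    [22.5,-20.2,1,0,0,-90,0.15],
    [22.5,-20.2,1,0,0,-90,0.15]
  ]
}}

```text
t: 37.82
ee_pos: [628.7, -250.4, 346.3]
orientation: [-2.11, -2.326, 0.001]
ft_force: [-0.0, -0.6, -0.1]
width: 50.0
grasp_force: 0.0
```

Run:
```python
from h import *
d=snap("wrist");s=800/560
cv2.imwrite("pics/w10.png",cv2.resize(d["image"][:,:,::-1],(800,600),interpolation=cv2.INTER_CUBIC))
o=ctrl.get_obs();print(o["ee_pos"].round(1),o["width"],o["qpos"].round(2))
y=R.from_rotvec(o["orientation"]).as_matrix()[:,1]; print(np.degrees(np.arctan2(y[1],y[0])))
print([ (np.array(pix(d,q))*s).round() for q in [(624,-241.5,264),(634,-241.5,264)]])
```

```text
[ 628.7 -250.4  346.5] 50.102646360134585 [-0.4   0.4   1.38 -0.    1.36 -0.49]
5.552104944092346
[array([393., 299.]), array([410., 300.])]
```

View pics/w10.png

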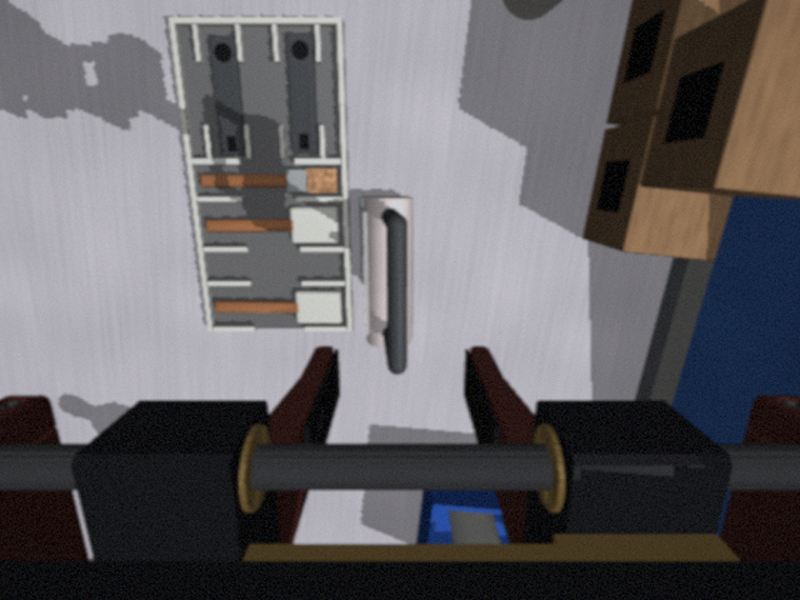

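Emit:
{"method": "servo_tool", "body": {
  "increments": [
    [-0.3,0.9,-3,0,0,0,0.15],
    [-0.3,0.9,-6,0,0,0,0.15],
    [-0.3,0.9,-9,0,0,0,0.15],
    [-0.3,0.9,-10.1,0,0,0,0.15],
    [-0.3,0.9,-10.1,0,0,0,0.15],
    [-0.3,0.9,-10.1,0,0,0,-1],
    [-0.3,0.9,-10.1,0,0,0,-1],
    [-0.3,0.9,-10.1,0,0,0,-1],
    [-0.3,0.9,-10.1,0,0,0,-1],
    [-0.3,0.9,-10.1,0,0,0,-1],
    [-0.3,0.9,-10.1,0,0,0,-1],
    [-0.3,0.9,-10.1,0,0,0,-1],
    [-0.3,0.9,-10.1,0,0,0,-1]
  ]
}}

```text
t: 38.95
ee_pos: [625.9, -241.3, 246.6]
orientation: [2.113, 2.324, -0.0]
ft_force: [-1.6, 0.6, 4.0]
width: 11.1
grasp_force: 30.0
```

Emit:
{"method": "servo_tool", "body": {
  "increments": [
    [-0.9,-0.1,0.05,0,0,0,-1],
    [-1.7,-0.2,0.05,0,0,0,-1],
    [-3.8,-0.35,0,0,0,0,-1],
    [-5.8,-0.55,-0.3,0,0,0,-1],
    [-7.8,-0.75,-0.85,0,0,0,-1],
    [-9.7,-0.9,-1.55,0,0,0,-1],
    [-11.5,-1.1,-2.45,0,0,0,-1],
    [-13.3,-1.25,-3.5,0,0,0,-1],
    [-14.9,-1.4,-4.75,0,0,0,-1],
    [-16.2,-1.5,-5.95,0,0,0,-1],
    [-16.2,-1.5,-5.95,0,0,0,-1],
    [-16.2,-1.5,-5.95,0,0,0,-1],
    [-16.2,-1.5,-5.95,0,0,0,-1],
    [-16.2,-1.5,-5.95,0,0,0,-1]
  ]
}}

```text
t: 40.12
ee_pos: [461.4, -256.4, 185.7]
orientation: [-2.111, -2.322, 0.004]
ft_force: [-4.7, -4.3, -0.6]
width: 11.2
grasp_force: 30.0
```

Emit:
{"method": "servo_tool", "body": {
  "increments": [
    [0,0,0,0,0,0,0.15],
    [0,0,0,0,0,0,0.15],
    [0,0,0,0,0,0,0.15],
    [0,0,0,0,0,0,0.15],
    [0,0,0,0,0,0,0.15],
    [0,0,3,0,0,0,0.15],
    [0,0,7,0,0,0,0.15],
    [-1,0,12,0,0,0,0.15],
    [-4,3,20,0,0,0,0.15],
    [-4,-3,22,0,0,0,0.15],
    [-4,-3,22,0,0,0,0.15],
    [-4,-3,22,0,0,0,0.15]
  ]
}}

```text
t: 41.12
ee_pos: [425.1, -289.5, 413.9]
orientation: [2.106, 2.315, 0.0]
ft_force: [0.9, 0.4, 0.2]
width: 50.1
grasp_force: 0.0
```

Run:
```python
from h import *
import pickle
d=snap("wrist");s=800/560; pickle.dump(d,open("d9.pkl","wb"))
cv2.imwrite("pics/w11.png",cv2.resize(d["image"][:,:,::-1],(800,600),interpolation=cv2.INTER_CUBIC))
print(ctrl.get_obs()["ee_pos"].round(1))
hx,hy=608,-243.
for a in (.65,.78,.91):
    q=(hx-.9957*205*np.sin(a),hy-.093*205*np.sin(a),60+205*np.cos(a)); print(a,(np.array(pix(d,q))*s).round())
```

```text
[ 424.8 -288.3  410.8]
0.65 [476. 238.]
0.78 [448. 235.]
0.91 [426. 232.]
```

View pics/w11.png

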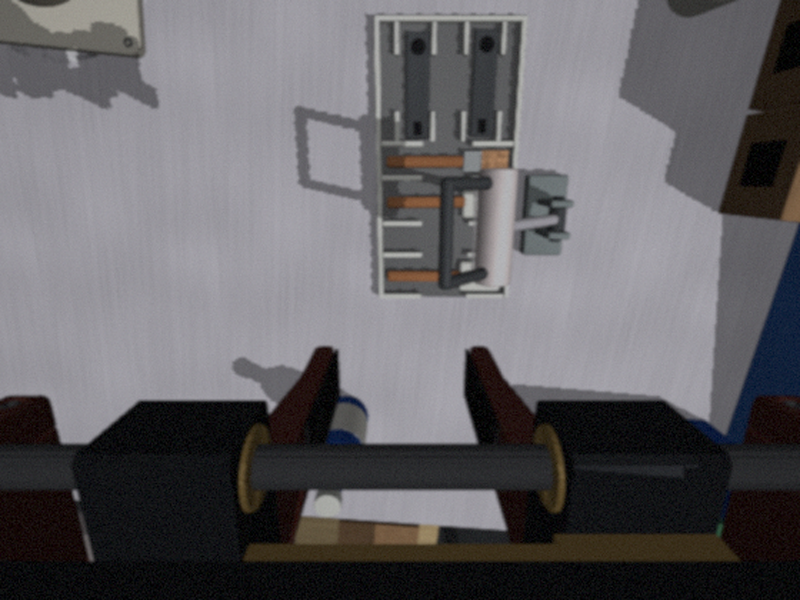

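The lamp's bar is at column 447, where 0.78 rad predicts 448. All five tools are in place, the bottle is upright, and the arm touches nothing.

```bash
python3 -c "
from workcell import ctrl
print(ctrl.close_job())"
```

```text
the job is handed in; nothing more can be done
None
```

I've handed the job in: all five tools I found (two spatulas, one brush and two openers) lie flat in their own compartments, the lamp is let go at about 45 degrees (0.78 rad), and no cups, jar or bottle were knocked over; the judge gave no verdict.

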